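Set the packing scale's pointer and load the basket from the rack

TASK

Turn the knob of the small blue packing scale until its pointer points at the metal tab on the rim of the dial; the scale is light and its knob stiff, so bear down on it while turning so that the scale neither spins nor slides on the table. Then take the basket of fruit by its handle out from under the wire rack and set it gently upright in the middle of the scale's steel pan, and leave the other fruit where it is.

Things in the scene. Friction and masses are not known exactly. Their poses are not given: they have to be found in the camera images.
- scale: Light, free-standing blue portion scale, 240 x 150 mm, about 0.47 kg. Origin on the table under its middle; +x runs from the dial (on the robot's side) to the pan, z up. The flat level dial face (x = -120 to 0 mm) is 45 mm high. Its 4 hard feet (x = -95 and 80, y = +-62 mm) slip easily (friction 0.35). It must stay within 25 mm of where it stood.
- knob_grip (a point): Knob axis, mid-height of its bar, 26 mm above the dial face, 71 mm above the table, at x = -60 mm of the scale. z up; x: along the bar to the pointer end. A black bar 64 long (x), 18 wide (y), 28 mm high stands on a grey skirt 76 mm wide whose flat top, 14 mm below this point, turns with it and can be pressed. White line on the bar and a beak on the skirt mark the pointer.
- knob (a joint): Knob angle, rad: 0 with the pointer towards the pan, growing clockwise as seen from above, stops at +-1.4. Dry friction 0.30 N m, no spring. Turned with no load on it, it takes the whole scale round with it; 12 to 20 N straight down on the skirt or bar holds the scale still.
- tab (a joint): Angle of the metal tab, rad, same axis, zero and sense as knob: the pointer points at the tab when the two are equal. At the start the tab is clockwise of the pointer by 0.5 to 1.5 rad. It is clamped very stiffly; do not move it.
- tab_mark (a point): Top of the metal tab, a plain dark steel block 11 x 11 x 16 mm on the dial rim, 56 mm from the knob's axis, standing 16 mm above the dial face. Its x axis points from the knob's axis out through the tab, z up.
- pan_mid (a point): Centre of the flat steel pan's top, 75 mm above the table, at x = 62 mm of the scale. The pan is a plain flat plate without a rim, 120 mm (x) by 150 mm (y) and 6 mm thick; axes as scale.
- basket: Small wooden basket with four mangosteens fixed in it, under the wire rack, 113 mm long over the handle posts (x, roughly away from the robot), 84 mm wide (y), 127 mm high, about 0.35 kg. Its tray is 104 x 84 mm and 40 mm high. Origin: centre of its underside, z up. The fruit reach up to 50 mm.
- basket_handle (a point): Middle of the basket's straight handle bar, 120 mm above its underside. The bar runs along x (113 mm long, ending in the two posts), is 12 mm wide (y) and 14 mm high (z); free above, below and on both sides. Grip it across y, with the hand leaning towards its -x end (the robot).
- lime: Bystander: a loose lime 62 mm across, 59 mm high, to the far left. Leave it alone.
- rack_edge (a point): Middle of the front bar of a fixed wire rack, 250 mm above the table: a level grid of 8 mm bars, 260 mm wide (y) and 150 mm deep (+x, away from the robot), on two rear posts; nothing at the front and sides below it. The basket stands under it with its handle's middle 35 mm behind this bar, so a hand pointing straight down is blocked: reach in leaning back 30 to 45 degrees.
- fruit_right: Bystander: a loose mangosteen 64 mm across, 57 mm high, to the right of the work. Origin: centre of its underside. Leave it alone.
- fruit_left: Bystander: a loose mangosteen of the same size, to the left of the work. Leave it alone.
Not all that is in view belongs to the job. Of the things that look like the basket, the largest one is meant.

How it is judged:
By the outcome, as a careful person would: the job done as asked, in the order asked, and still so for the second after the job is handed in, with the robot touching nothing.
It also fails if it takes over 72 s, if anything falls off the work surface, if the arm or the gripper's body presses on something with over 40 N, if the wrist force passes 120 N, or if a joint passes its speed limit or range.

ROBOT

A 7-joint arm with a two-finger parallel gripper is mounted at the origin on the work surface. World frame = base frame: x ahead of the robot, y to its left, z up, the work surface at z = 0. Lengths are in m, angles in rad, forces in N, time in s.
With the tool pointing down it reaches from about 0.35 to 0.9 m from the base axis. Payload 8.1 kg.
Tool frame: the origin (TCP) lies midway between the tips of the shut fingers; the grasp point (between the pads) lies 19 mm behind it; z points along the fingers, y is the line along which they close (so a half turn about z gives the same grasp; the last joint's range is limited). The gripper opens to 92 mm and grips with 3 to 60 N. Pads are 19 mm wide; open, the fingers measure 130 mm over their backs; the gripper's body (75 mm by 190 mm) begins 47 mm behind the grasp point.
Start: joints at [1.13, 0.434, 0.025, 1.573, -0.012, 1.134, -0.075], TCP at [0.207, -0.59, 0.227] pointing down, gripper open.
Joint ranges: [-2.62, 2.62], [-0.44, 2.09], [-1.27, 1.32], [0.08, 2.57], [-1.32, 4.46], [0.12, 2], [-2.74, 2.74]. Speed limits (rad/s): [2.22, 2.22, 3.01, 3.01, 3.14, 3.14, 3.14].

INTERFACE

Orientations are given as a rotation vector (axis times angle).
In Python, from cell import arm gives the robot as it stands.
- The arm moves only by the tool send_rows, never from a script. Its argument "increments" is a list of rows, each a list of 3 entries, a list of its own where there are three numbers: the finger opening in cm, from 0 to 9.18, then the shift along the tool's x, y, z in cm, then the turn, a rotation vector about the tool's x, y, z in rad. A call has 1 to 5 rows; each row shifts and turns the commanded pose from where the row before left it, along the tool's axes as they then stand; what a row does not reach is not made up. A row lasts 1/10 s, in which the tool goes at most 50 mm and 8.59 degrees, less where a joint would pass 70% of its speed; a pose out of reach is approached as far as the arm can. A call is refused whole if a number of a shift passes 5 or a number of a turn 0.15, either way. A call with a gripper value outside its range is refused whole. The fingers move at their own pace and stop on an object; "force" is the grip in N (left out, the last holds). Time passes only in rows, so rows that do not move let the fingers close. It gives the time, the measured TCP pose, the force, the opening and the grip force at its end, in the units of the state.
- arm.observe(): the state, without advancing time (a new reading comes with each control period).
- arm.get_image(name): name is "side" or "top"; returns the picture (400x640x3 uint8, red, green, blue); there is no depth.
- arm.camera_params(name): a dict with "camera_matrix" (3x3 intrinsics, pixels), "R" (3x3) and "t" (3): a world point X has camera coordinates R X + t. Camera axes: x right, y down, z forward; pixel columns grow to the right and rows downward; lengths in m; the calibration is good to about 2 mm. A picture is of the moment at which its call begins. camera_params takes no time and is no camera call.
- arm.sign_off(): hands the job in; it is judged then, once.
The state is a dict: "clock": time; "joints": joint angles; "dq": joint speeds; "joint_efforts": joint torques, N m; "position": TCP position; "ee_rot": TCP orientation; "force": force on the tool from outside, world axes, zero at the start; "ft_torque": the same for the moment, N m; "width": opening from 0.0 (shut) to 1.0 (fully open); "gripper_force": force on a finger pad.
Only numpy, scipy, OpenCV 4.12 (cv2) and the standard library are available. Lean on these libraries where they do the work, as an engineer would, in place of code of your own. Each camera call takes 0.05 s, during which the arm holds its last target. There are 200 camera calls.

## Working session

There is one attempt and no reset: what is moved stays moved. The work goes in short steps, Python scripts to look and compute and a tool call to move; the robot and the scene stay as the last step left them, time stands still between calls to the robot, and variables do not carry over. Pictures are saved under pics/ and viewed, at most 10 in all, crops included, and the job is handed in when it is done.

Besides the shell and the picture viewer there is one more tool, called after ">>>" as name(argument=value, ...), one argument or row to a line, values as JSON. send_rows: Moves the arm, as the interface text tells. Its arguments: {"type":"object","properties":{"increments":{"type":"array"},"force":{"type":"number"}},"required":["increments"]}

```bash
mkdir -p pics; ls; python3 - <<'E'
from cell import arm
import cv2,json
for n in("top","side"):
    cv2.imwrite(f"pics/{n}0.png",arm.get_image(n)[:,:,::-1])
    p=arm.camera_params(n);print(n,{k:(v.round(4).tolist() if hasattr(v,'round') else v) for k,v in p.items()})
print(arm.observe())
E
```

```text
pics
top {'camera_matrix': [[368.3703, 0.0, 319.8352], [0.0, 368.3703, 198.1482], [0.0, 0.0, 1.0]], 'R': [[0.0039, -0.9997, 0.0227], [-0.9926, -0.0066, -0.1213], [0.1214, -0.022, -0.9924]], 't': [-0.0164, 0.668, 1.1518]}
side {'camera_matrix': [[405.8776, 0.0, 323.7381], [0.0, 405.8776, 196.613], [0.0, 0.0, 1.0]], 'R': [[-0.9703, -0.2417, 0.0082], [-0.1523, 0.5845, -0.797], [0.1879, -0.7746, -0.6039]], 't': [0.6015, 0.2544, 1.2313]}
{'clock': 0.1, 'joints': array([ 1.13041089,  0.43514268,  0.02495464,  1.5739726 , -0.01162428,
        1.13402264, -0.07507634]), 'dq': array([ 0.00240572, -0.00027979,  0.00040876, -0.00129962, -0.00088309,
       -0.00129466, -0.00093696]), 'joint_efforts': array([ 3.64868545e-03, -6.69123602e+01,  9.88340713e-01, -3.15147901e+01,
       -6.05049846e-02,  3.73607164e-02,  7.75411104e-05]), 'position': array([ 0.20694341, -0.58926716,  0.22604279]), 'ee_rot': array([-3.09556127e+00, -5.27784910e-01,  5.19490999e-04]), 'force': array([-0.48052409,  0.26554846, -0.43498888]), 'ft_torque': array([-0.00810865,  0.02164034, -0.03423969]), 'gripper_force': 0.0, 'width': 0.9958390048799548}
```

View pics/top0.png

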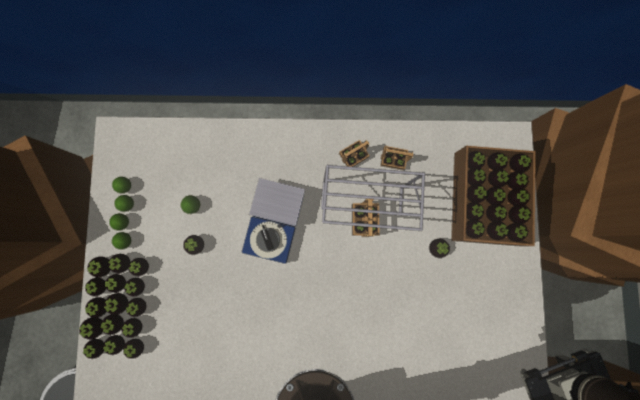

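View pics/side0.png

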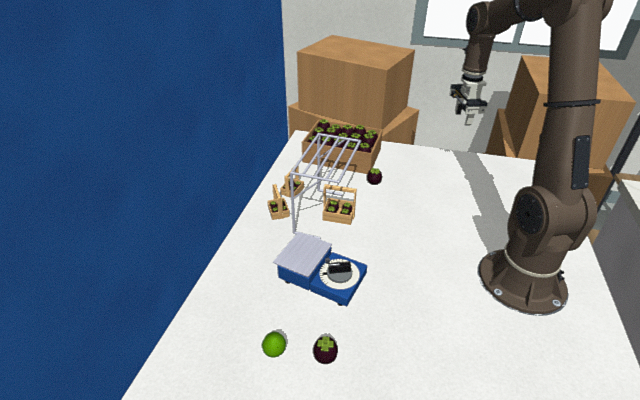

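The overview shows the scale at top (270,225) and side (322,268). The basket under the rack is at top (365,217) and side (340,203). Next I'll enlarge both objects from both cameras.

```bash
python3 - <<'E'
import cv2,numpy as np
t=cv2.imread("pics/top0.png");s=cv2.imread("pics/side0.png")
def c(im,x,y,w,h,k):return cv2.resize(im[y:y+h,x:x+w],(w*k,h*k),interpolation=cv2.INTER_CUBIC)
a=np.hstack([c(t,235,170,80,100,5)[:, :400],c(s,270,225,100,75,4)[:300,:400] if 0 else cv2.resize(s[225:308,270:370],(480//6*5,500*400//400*0+332),interpolation=cv2.INTER_CUBIC).copy() if 0 else np.pad(c(s,270,225,100,85,4),((0,160),(0,0),(0,0)))])
cv2.imwrite("pics/scale0.png",a)
b=np.hstack([c(t,315,155,115,90,4)[:, :460],c(s,280,125,85,90,4)])
cv2.imwrite("pics/bask0.png",b);print(a.shape,b.shape)
E
```

```text
(500, 800, 3) (360, 800, 3)
```

View pics/scale0.png

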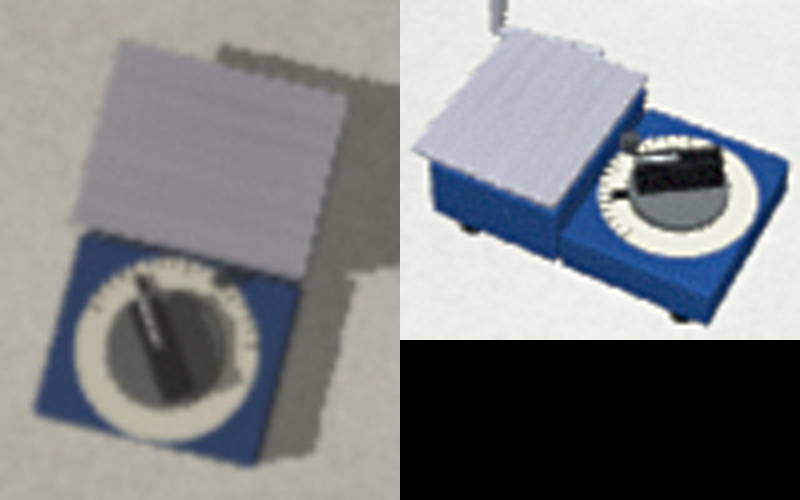

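View pics/bask0.png

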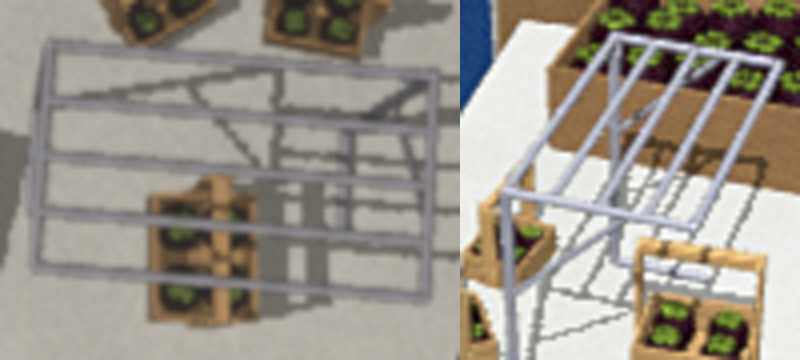

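The scale's pan corners, dial corners, bar, beak and tab are visible in both crops. The tab is at (228,275) in the top crop, and the basket handle runs (216,176)-(221,323). I'll fit the poses from these.

```bash
cat > h.py <<'E'
import numpy as np
from cell import arm
from scipy.optimize import least_squares
P={n:arm.camera_params(n) for n in("top","side")}
def proj(n,X):
    p=P[n];c=np.atleast_2d(X)@np.array(p["R"]).T+np.array(p["t"]);q=c@np.array(p["camera_matrix"]).T
    return q[:,:2]/q[:,2:]
def ray(n,uv,z):
    p=P[n];R=np.array(p["R"]);d=R.T@np.linalg.inv(p["camera_matrix"])@[*uv,1];o=-R.T@p["t"]
    return o+d*(z-o[2])/d[2]
def unc(uv,off,k,o2=(0,0)):
    return (np.asarray(uv,float)-o2+.5)/k-.5+off
def place(s,L):
    L=np.atleast_2d(L);c,si=np.cos(s[2]),np.sin(s[2])
    return np.c_[s[0]+c*L[:,0]-si*L[:,1],s[1]+si*L[:,0]+c*L[:,1],L[:,2]]
def fit(obs,s0):
    f=lambda s:np.concatenate([(proj(n,place(s,L))[0]-uv) for n,uv,L in obs])
    r=least_squares(f,s0,loss="soft_l1");return r.x,r.fun.reshape(-1,2).round(1)
E
python3 - <<'E'
from h import *
T=lambda u:("top",unc(u,(235,170),5));S=lambda u:("side",unc(u,(270,225),4,(400,0)))
c={ 'pp':(.122,.075,.075),'pm':(.122,-.075,.075),'qm':(.002,-.075,.075),'qp':(.002,.075,.075),'dm':(-.12,-.075,.045),'dp':(-.12,.075,.045)}
o=[(*T(u),c[k]) for k,u in dict(pp=(120,40),pm=(348,97),qm=(303,278),qp=(75,225),dm=(258,466),dp=(35,411)).items()]
o+=[(*S(u),c[k]) for k,u in dict(pp=(413,152),pm=(505,28),qm=(648,75),qp=(553,208),dm=(790,160),dp=(710,298)).items()]
s,r=fit(o,(.45,.15,-.2));print("scale",s.round(4),r.tolist())
k=place(s,(-.06,0,0))[0];print("knob",k.round(4),"pan",place(s,(.062,0,0)).round(4))
def ang(n,uv,z):
    d=ray(n,uv,z)[:2]-k[:2];return round(-(np.arctan2(d[1],d[0])-s[2]),3),np.linalg.norm(d).round(4)
print("tab T",ang(*T((228,275)),.061),"tab S",ang(*S((630,138)),.061))
print("beakT",ang(*T((140,280)),.055),"beakS",ang(*S((613,195)),.055))
print("barT tail",ang(*T((178,402)),.085),"bar head",ang(*T((143,283)),.085))
a=ray(*T((143,283)),.085)-ray(*T((157,345)),.085);print("line",-(np.arctan2(a[1],a[0])-s[2]))
T=lambda u:("top",unc(u,(315,155),4));S=lambda u:("side",unc(u,(280,125),4,(460,0)))
o=[(*T((216,177)),(.0565,0,.127)),(*T((219,308)),(-.0565,0,.127)),(*S((642,240)),(.0565,-.0,.127)),(*S((764,256)),(-.0565,0,.127)),
 (*T((150,322)),(-.052,.042,.04)),(*T((150,195)),(.052,.042,.04)),(*T((257,322)),(-.052,-.042,.04)),(*T((257,195)),(.052,-.042,.04))]
s,r=fit(o,(.45,-.1,0));print("basket",s.round(4),r.tolist())
o=[(*T((35,268)),(0,.13,.25)),(*T((430,298)),(0,-.13,.25)),(*S((502,190)),(.15,.13,.25)),(*S((692,225)),(0,.13,.25)),(*S((783,63)),(0,-.13,.25)),(*T((45,42)),(.15,.13,.25)),(*T((435,73)),(.15,-.13,.25))]
s,r=fit(o,(.4,-.1,0));print("rack",s.round(4),r.tolist())
E
```

```text
scale [ 0.5943  0.1373 -0.2263] [[-0.5, -0.7], [0.2, -1.2], [0.2, -0.3], [-1.1, -0.7], [0.4, 0.3], [-1.2, 0.4], [-0.8, -0.6], [1.9, -0.3], [0.1, 0.0], [0.4, -0.2], [0.9, -0.9], [0.3, 0.3]]
knob [0.5358 0.1508 0.    ] pan [[0.6547 0.1234 0.    ]]
tab T (np.float64(0.483), np.float64(0.0594)) tab S (np.float64(0.399), np.float64(0.0551))
beakT (np.float64(-0.615), np.float64(0.0454)) beakS (np.float64(-0.655), np.float64(0.0489))
barT tail (np.float64(2.584), np.float64(0.0357)) bar head (np.float64(-0.512), np.float64(0.0404))
line -0.46965664954013187
basket [ 0.6016 -0.16   -0.001 ] [[0.7, -0.6], [0.4, 4.4], [-0.6, 0.2], [1.1, 1.1], [0.3, -0.1], [0.1, -0.6], [-0.3, 0.1], [-0.8, -0.4]]
rack [ 0.5726 -0.1478 -0.0741] [[0.1, -0.9], [-1.0, -0.6], [1.0, 0.5], [0.6, 0.8], [-0.6, 0.4], [1.9, 0.2], [0.2, 0.2]]
```

>>> send_rows(
  increments=[
    [6,[2.8,-2.95,0.3],[0,0,0]],
    [6,[2.8,-2.95,0.3],[0,0,0]],
    [6,[2.8,-2.95,0.3],[0,0,0]],
    [6,[2.8,-2.95,0.3],[0,0,0]],
    [6,[2.8,-2.95,0.3],[0,0,0]],
  ],
)

```text
clock: 0.6
position: [0.2906, -0.4024, 0.2114]
ee_rot: [-3.097, -0.528, 0.0]
force: [0.5, 0.5, 0.4]
width: 0.664
gripper_force: 0.0
```

>>> send_rows(
  increments=[
    [6,[2.8,-2.95,0.3],[0,0,0]],
    [6,[2.8,-2.95,0.3],[0,0,0]],
    [6,[2.8,-2.95,0.3],[0,0,0]],
    [6,[2.8,-2.95,0.3],[0,0,0]],
    [6,[2.8,-2.95,0.3],[0,0,0]],
  ],
)

```text
clock: 1.1
position: [0.3737, -0.217, 0.1966]
ee_rot: [3.097, 0.528, -0.0]
force: [0.9, 0.5, -0.2]
width: 0.654
gripper_force: 0.0
```

>>> send_rows(
  increments=[
    [6,[2.8,-2.95,0.3],[0,0,0]],
    [6,[2.8,-2.95,0.3],[0,0,0]],
    [6,[2.8,-2.95,0.3],[0,0,0]],
    [6,[2.8,-2.95,0.3],[0,0,0]],
    [6,[2.8,-2.95,0.3],[0,0,0]],
  ],
)

```text
clock: 1.6
position: [0.457, -0.0315, 0.1815]
ee_rot: [3.097, 0.528, -0.0]
force: [1.2, -0.0, 1.0]
width: 0.657
gripper_force: 0.0
```

>>> send_rows(
  increments=[
    [6,[2.8,-2.95,0.3],[0,0,0]],
    [6,[2.8,-2.95,0.3],[0,0,0]],
    [6,[2.8,-2.95,0.3],[0,0,0]],
    [6,[2.8,-2.95,0.3],[0,0,0]],
    [6,[2.8,-2.95,0.3],[0,0,0]],
  ],
)

```text
clock: 2.1
position: [0.5403, 0.1539, 0.1663]
ee_rot: [3.097, 0.528, -0.001]
force: [1.1, -1.3, 0.5]
width: 0.655
gripper_force: 0.0
```

>>> send_rows(
  increments=[
    [6,[0,0,0],[0,0,-0.145]],
    [6,[0,0,0],[0,0,-0.145]],
    [6,[0,0,0],[0,0,-0.145]],
    [6,[0,0,0],[0,0,-0.145]],
    [6,[0,0,0],[0,0,-0.145]],
  ],
)

```text
clock: 2.6
position: [0.5397, 0.1524, 0.1663]
ee_rot: [-2.703, -1.6, 0.001]
force: [0.0, -0.2, 0.8]
width: 0.652
gripper_force: 0.0
```

>>> send_rows(
  increments=[
    [6,[0,0,0],[0,0,-0.145]],
    [6,[0,0,0],[0,0,-0.145]],
    [6,[0,0,0],[0,0,-0.145]],
    [6,[0,0,0],[0,0,-0.145]],
    [6,[0,0,0],[0,0,-0.145]],
  ],
)

```text
clock: 3.1
position: [0.5398, 0.1523, 0.1664]
ee_rot: [-1.961, -2.454, 0.001]
force: [-0.6, 0.4, -0.6]
width: 0.651
gripper_force: 0.0
```

>>> send_rows(
  increments=[
    [6,[0,0,0],[0,0,-0.145]],
    [6,[0,0,0],[0,0,-0.145]],
    [6,[0,0,0],[0,0,-0.145]],
    [6,[0,0,0],[0,0,-0.145]],
    [6,[0,0,0],[0,0,-0.145]],
  ],
)

```text
clock: 3.6
position: [0.5398, 0.1522, 0.1664]
ee_rot: [-0.963, -2.99, 0.001]
force: [-0.3, 0.2, -0.2]
width: 0.654
gripper_force: 0.0
```

>>> send_rows(
  increments=[
    [6,[0,0,0],[0,0,-0.145]],
    [6,[0,0,0],[0,0,-0.145]],
    [6,[0,0,0],[0,0,-0.145]],
    [6,[0,0,0],[0,0,-0.145]],
    [6,[0,0,0],[0,0,-0.145]],
  ],
)

```text
clock: 4.1
position: [0.5398, 0.1522, 0.1664]
ee_rot: [0.16, -3.137, 0.0]
force: [0.2, 0.1, 0.3]
width: 0.652
gripper_force: 0.0
```

>>> send_rows(
  increments=[
    [6,[0,0,0],[0,0,-0.145]],
    [6,[0,0,0],[0,0,-0.07]],
    [6,[0,0,0],[0,0,0]],
  ],
)

```text
clock: 4.4
position: [0.5398, 0.1522, 0.1662]
ee_rot: [0.488, -3.102, -0.0]
force: [-0.3, -0.6, -0.2]
width: 0.651
gripper_force: 0.0
```

```bash
cat >> h.py <<'E'
from scipy.spatial.transform import Rotation as Ro
def st():
    o=arm.observe();R=Ro.from_rotvec(o["ee_rot"]).as_matrix()
    print(o["clock"],"p",o["position"].round(4),"F",o["force"].round(1),"M",o["ft_torque"].round(2),"w",round(o["width"]*.0918,4),round(o["gripper_force"],1),"head",np.arctan2(R[1,0],R[0,0]).round(3),"q",o["joints"].round(2))
    return o,R
E
python3 - <<'E'
from h import *
o,R=st();print(R.round(3)); print("to knob, tool cm",(R.T@(np.array([.5358,.1508,.08])-o["position"])*100).round(2))
E
```

```text
4.4 p [0.5398 0.1522 0.1662] F [-0.3 -0.6 -0.2] M [ 0.14 -0.06  0.01] w 0.0598 0.0 head -2.83 q [ 0.37  0.65 -1.13  1.75  0.64  1.16  0.93]
[[-0.952 -0.307 -0.001]
 [-0.307  0.952  0.   ]
 [ 0.001  0.    -1.   ]]
to knob, tool cm [ 0.42 -0.01  8.62]
```

>>> send_rows(
  increments=[
    [4,[0.4,0,2],[0,0,0]],
    [4,[0,0,3],[0,0,0]],
    [4,[0,0,3],[0,0,0]],
    [4,[0,0,2],[0,0,0]],
    [4,[0,0,0],[0,0,0]],
  ],
)

```text
clock: 4.9
position: [0.5346, 0.1501, 0.0641]
ee_rot: [0.483, -3.1, 0.002]
force: [-0.4, -0.6, 0.1]
width: 0.438
gripper_force: 0.0
```

```bash
python3 - <<'E'
from h import *
import cv2
st()
t=arm.get_image("top")[:,:,::-1];s=arm.get_image("side")[:,:,::-1]
cv2.imwrite("pics/k1.png",np.hstack([cv2.resize(t[170:270,235:315],(400,500),interpolation=2),cv2.resize(s[190:315,270:370],(400,500),interpolation=2)]))
E
```

```text
4.9 p [0.5346 0.1501 0.0641] F [-0.4 -0.6  0.1] M [ 0.1  -0.19  0.06] w 0.0402 0.0 head -2.833 q [ 0.31  0.75 -1.02  1.86  0.77  1.    0.82]
```

View pics/k1.png

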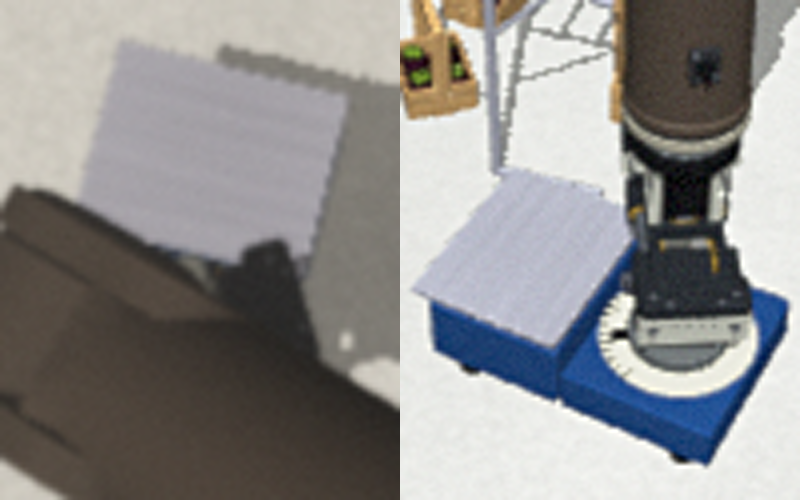

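The fingers straddle the bar just above the skirt and the scale hasn't moved; the beak is visible at side crop (620,333). Next I lower until there is contact.

>>> send_rows(
  increments=[
    [4,[0,0,0.4],[0,0,0]],
    [4,[0,0,0.2],[0,0,0]],
    [4,[0,0,0.1],[0,0,0]],
    [4,[0,0,0],[0,0,0]],
  ],
)

```text
clock: 5.4
position: [0.5363, 0.1513, 0.06]
ee_rot: [-0.486, 3.103, -0.0]
force: [0.7, 0.3, 0.6]
width: 0.434
gripper_force: 0.0
```

>>> send_rows(
  increments=[
    [4,[0,0,0.1],[0,0,0]],
    [4,[0,0,0],[0,0,0]],
  ],
)

```text
clock: 5.6
position: [0.5362, 0.1512, 0.0587]
ee_rot: [-0.487, 3.104, -0.0]
force: [-0.4, -0.2, -0.5]
width: 0.438
gripper_force: 0.0
```

>>> send_rows(
  increments=[
    [4,[0,0,0.1],[0,0,0]],
    [4,[0,0,0],[0,0,0]],
  ],
)

```text
clock: 5.8
position: [0.5361, 0.1512, 0.0576]
ee_rot: [0.487, -3.104, 0.0]
force: [-0.5, -0.0, 0.5]
width: 0.436
gripper_force: 0.0
```

>>> send_rows(
  increments=[
    [4,[0,0,0.1],[0,0,0]],
    [4,[0,0,0],[0,0,0]],
  ],
)

```text
clock: 6.0
position: [0.5363, 0.1514, 0.0573]
ee_rot: [-0.487, 3.103, -0.001]
force: [-1.4, -1.8, 8.0]
width: 0.436
gripper_force: 3.9
```

>>> send_rows(
  increments=[
    [4,[0,0,0.06],[0,0,0]],
    [4,[0,0,0],[0,0,0]],
  ],
)

```text
clock: 6.2
position: [0.5363, 0.1514, 0.0572]
ee_rot: [-0.487, 3.103, -0.001]
force: [-4.3, -3.4, 13.8]
width: 0.435
gripper_force: 7.0
```

>>> send_rows(
  increments=[
    [1.2,[0,0,0],[0,0,0]],
    [1.2,[0,0,0],[0,0,0]],
    [1.2,[0,0,0],[0,0,0]],
    [1.2,[0,0,0],[0,0,0]],
    [1.2,[0,0,0],[0,0,0]],
  ],
  force=20,
)

```text
clock: 6.7
position: [0.5371, 0.1523, 0.0573]
ee_rot: [-0.488, 3.101, 0.001]
force: [-0.5, 0.5, 9.3]
width: 0.201
gripper_force: 21.3
```

```bash
python3 -c "
from h import *
st()"
```

```text
6.7 p [0.5371 0.1523 0.0573] F [-0.5  0.5  9.3] M [ 0.11 -0.08  0.27] w 0.0185 21.3 head -2.83 q [ 0.3   0.76 -1.02  1.86  0.79  0.98  0.81]
```

>>> send_rows(
  increments=[
    [1.2,[0,0,0.06],[0,0,0]],
    [1.2,[0,0,0],[0,0,0]],
    [1.2,[0,0,0],[0,0,0]],
  ],
  force=45,
)

```text
clock: 7.0
position: [0.5371, 0.1523, 0.0572]
ee_rot: [-0.488, 3.101, 0.001]
force: [-2.5, -1.0, 15.6]
width: 0.197
gripper_force: 46.8
```

```bash
python3 -c "
from h import *
st()"
```

```text
7.0 p [0.5371 0.1523 0.0572] F [-2.5 -1.  15.6] M [-0.23  0.34  0.33] w 0.0181 46.8 head -2.83 q [ 0.3   0.76 -1.02  1.86  0.79  0.98  0.81]
```

>>> send_rows(
  increments=[
    [1.2,[0,0,0],[0,0,0.05]],
    [1.2,[0,0,0],[0,0,0.05]],
    [1.2,[0,0,0],[0,0,0.05]],
    [1.2,[0,0,0],[0,0,0.05]],
    [1.2,[0,0,0],[0,0,0]],
  ],
)

```text
clock: 7.5
position: [0.5372, 0.1518, 0.0572]
ee_rot: [-0.172, 3.134, -0.0]
force: [-2.2, -2.3, 16.0]
width: 0.202
gripper_force: 46.7
```

```bash
python3 -c "
from h import *
st()"
```

```text
7.5 p [0.5372 0.1518 0.0572] F [-2.2 -2.3 16. ] M [-0.47  0.3   0.17] w 0.0185 46.7 head -3.032 q [ 0.28  0.74 -0.97  1.86  0.75  0.95  0.64]
```

Force is steady at 16 N, so I continue.

>>> send_rows(
  increments=[
    [1.2,[0,0,0],[0,0,0.05]],
    [1.2,[0,0,0],[0,0,0.05]],
    [1.2,[0,0,0],[0,0,0.05]],
    [1.2,[0,0,0],[0,0,0.05]],
    [1.2,[0,0,0],[0,0,0.05]],
  ],
)

```text
clock: 8.0
position: [0.5372, 0.1511, 0.0572]
ee_rot: [0.221, 3.131, -0.001]
force: [-2.0, -5.0, 18.3]
width: 0.197
gripper_force: 48.2
```

>>> send_rows(
  increments=[
    [1.2,[0,0,0],[0,0,0.05]],
    [1.2,[0,0,0],[0,0,0.05]],
    [1.2,[0,0,0],[0,0,0.05]],
    [1.2,[0,0,0],[0,0,0]],
  ],
)

```text
clock: 8.4
position: [0.5372, 0.1507, 0.0572]
ee_rot: [0.455, 3.106, -0.002]
force: [-2.8, -4.8, 18.8]
width: 0.195
gripper_force: 47.0
```

```bash
python3 - <<'E'
from h import *
import cv2
st()
t=arm.get_image("top")[:,:,::-1];s=arm.get_image("side")[:,:,::-1]
cv2.imwrite("pics/k2.png",np.hstack([cv2.resize(t[170:270,235:315],(400,500),interpolation=2),cv2.resize(s[190:315,270:370],(400,500),interpolation=2)]))
E
```

```text
8.4 p [0.5372 0.1507 0.0572] F [-2.8 -4.8 18.8] M [-1.25  0.48  0.16] w 0.0179 47.0 head 2.851 q [ 0.23  0.7  -0.88  1.87  0.68  0.91  0.3 ]
```

View pics/k2.png

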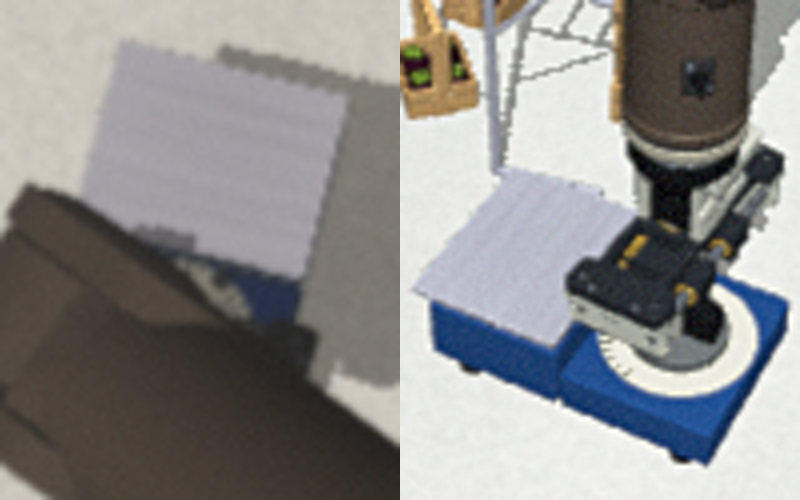

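The scale is unmoved, with pan corners at the same pixels as before, and the knob has turned 0.6. I'll refine the tab bearing before finishing the turn.

```bash
python3 - <<'E'
from h import *
import cv2
k=np.array([.535,.151])
for n,off,kk,o2,uv in(("top",(235,170),5,(0,0),(228,275)),("side",(270,225),4,(400,0),(630,140))):
    p=unc(uv,off,kk,o2);g=cv2.imread(f"pics/{n}0.png").sum(2)//3
    x,y=np.round(p).astype(int);print(n,p,g[y-5:y+6,x-6:x+7].tolist())
    for z in(.045,.053,.061):
        d=ray(n,p,z)[:2]-k;print(z,np.arctan2(d[1],d[0]).round(3),np.linalg.norm(d).round(4))
for h in(-.6,-.65,-.7,-.75):
    X=[[*(k+.056*np.array([np.cos(h),np.sin(h)])),.053]]
    print(h,[proj(n,X)[0].round(1) for n in P])
E
```

```text
top [280.2 224.6] [[115, 121, 129, 133, 137, 136, 139, 140, 141, 141, 141, 140, 141], [77, 88, 99, 110, 114, 120, 127, 133, 138, 138, 140, 140, 141], [109, 86, 73, 69, 71, 84, 99, 110, 114, 120, 127, 134, 135], [150, 123, 113, 94, 75, 68, 61, 61, 65, 80, 96, 107, 113], [160, 155, 158, 129, 89, 68, 56, 50, 53, 59, 60, 59, 66], [174, 172, 164, 121, 78, 67, 60, 56, 54, 51, 50, 55, 61], [175, 176, 162, 120, 81, 71, 69, 69, 59, 54, 58, 63, 69], [166, 175, 171, 147, 117, 98, 107, 117, 92, 67, 66, 69, 68], [137, 153, 155, 151, 152, 142, 150, 151, 128, 90, 72, 68, 70], [92, 104, 112, 116, 142, 162, 149, 138, 146, 117, 83, 71, 70], [66, 81, 93, 103, 118, 154, 153, 160, 162, 133, 93, 70, 69]]
0.045 -0.678 0.06
0.053 -0.691 0.0601
0.061 -0.704 0.0602
side [327.125 259.625] [[191, 194, 164, 114, 87, 52, 50, 59, 48, 83, 91, 90, 90], [196, 183, 126, 86, 60, 54, 53, 52, 74, 83, 93, 89, 95], [208, 150, 96, 67, 56, 50, 58, 69, 86, 95, 87, 83, 87], [166, 123, 72, 61, 73, 80, 88, 85, 85, 87, 84, 99, 88], [118, 84, 58, 52, 80, 92, 93, 89, 97, 92, 111, 154, 127], [87, 68, 53, 55, 81, 67, 76, 69, 77, 126, 213, 243, 183], [70, 56, 50, 53, 83, 67, 60, 56, 98, 215, 193, 232, 235], [55, 52, 52, 64, 83, 55, 52, 61, 136, 232, 174, 179, 167], [48, 49, 62, 137, 179, 134, 100, 61, 63, 104, 82, 82, 82], [44, 63, 108, 177, 236, 238, 240, 161, 129, 135, 175, 192, 238], [54, 132, 216, 210, 233, 240, 246, 154, 113, 101, 105, 96, 112]]
0.045 -0.755 0.0665
0.053 -0.684 0.0602
0.061 -0.596 0.0543
-0.6 [array([278.1, 224.6]), array([326.8, 261.2])]
-0.65 [array([278.8, 225.1]), array([327.5, 260.7])]
-0.7 [array([279.5, 225.7]), array([328.2, 260.3])]
-0.75 [array([280.1, 226.3]), array([329. , 259.9])]
```

>>> send_rows(
  increments=[
    [1.2,[0,-0.03,-0.02],[0,0,0.05]],
    [1.2,[0,0,0],[0,0,0.05]],
    [1.2,[0,0,0],[0,0,0.05]],
    [1.2,[0,0,0],[0,0,0.05]],
    [1.2,[0,0,0],[0,0,0]],
  ],
)

```text
clock: 9.0
position: [0.537, 0.1502, 0.0572]
ee_rot: [0.763, 3.045, -0.002]
force: [-1.9, -5.6, 17.7]
width: 0.192
gripper_force: 47.4
```

>>> send_rows(
  increments=[
    [1.2,[0,0,0],[0,0,0.05]],
    [1.2,[0,0,0],[0,0,0.05]],
    [1.2,[0,0,0],[0,0,0.05]],
    [1.2,[0,0,0],[0,0,0.03]],
    [1.2,[0,0,0],[0,0,0]],
  ],
)

```text
clock: 9.5
position: [0.5367, 0.1498, 0.0572]
ee_rot: [1.032, 2.964, -0.003]
force: [-2.8, -6.2, 19.6]
width: 0.198
gripper_force: 48.0
```

```bash
python3 -c "
from h import *
st()"
```

```text
9.5 p [0.5367 0.1498 0.0572] F [-2.8 -6.2 19.6] M [-1.48  0.72  0.24] w 0.0182 48.0 head 2.471 q [ 0.17  0.66 -0.79  1.87  0.61  0.87 -0.02]
```

>>> send_rows(
  increments=[
    [1.2,[-0.01,-0.05,-0.03],[0,0,0]],
    [1.2,[0,0,0],[0,0,0]],
    [4,[0,0,0],[0,0,0]],
    [4,[0,0,0],[0,0,0]],
    [4,[0,0,0],[0,0,0]],
  ],
)

```text
clock: 10.0
position: [0.5376, 0.1522, 0.0573]
ee_rot: [1.03, 2.965, 0.006]
force: [2.2, 3.1, 5.9]
width: 0.402
gripper_force: 2.9
```

>>> send_rows(
  increments=[
    [4,[0,0,-0.5],[0,0,0]],
    [4,[0,0,-3],[0,0,0]],
    [4,[0,0,-4],[0,0,0]],
    [4,[0,0,-4],[0,0,0]],
    [4,[0,0,-4],[0,0,0]],
  ],
)

```text
clock: 10.5
position: [0.5351, 0.1504, 0.2125]
ee_rot: [-1.03, -2.967, 0.001]
force: [0.6, -0.2, 0.3]
width: 0.437
gripper_force: 0.0
```

>>> send_rows(
  increments=[
    [6,[-1.25,-4.6,0],[0,0,0]],
    [6,[-1.25,-4.6,0],[0,0,0]],
    [6,[-1.25,-4.6,0],[0,0,0]],
    [6,[-1.25,-4.6,0],[0,0,0]],
    [6,[-1.25,-4.6,0],[0,0,0]],
  ],
)

```text
clock: 11.0
position: [0.4408, -0.0702, 0.211]
ee_rot: [-1.031, -2.967, 0.001]
force: [0.6, -1.0, 0.0]
width: 0.651
gripper_force: 0.0
```

>>> send_rows(
  increments=[
    [6,[-1.25,-4.6,0],[0,0,0]],
    [6,[-1.25,-4.6,0],[0,0,0]],
    [6,[0,0,0],[0,0,0]],
  ],
)

```text
clock: 11.3
position: [0.4011, -0.163, 0.2103]
ee_rot: [-1.046, -2.959, 0.005]
force: [-0.1, 0.1, 0.4]
width: 0.651
gripper_force: 0.0
```

```bash
python3 - <<'E'
from h import *
import cv2
st()
t=arm.get_image("top")[:,:,::-1];s=arm.get_image("side")[:,:,::-1]
cv2.imwrite("pics/top3.png",t);cv2.imwrite("pics/side3.png",s)
cv2.imwrite("pics/k3.png",np.hstack([cv2.resize(t[210:270,240:300],(400,400),interpolation=2),cv2.resize(s[245:305,310:370],(400,400),interpolation=2)]))
E
```

```text
11.3 p [ 0.4011 -0.163   0.2103] F [-0.1  0.1  0.4] M [ 0.05 -0.18 -0.07] w 0.0598 0.0 head 2.462 q [ 1.08  0.28 -0.97  1.98  0.27  1.02  0.88]
```

View pics/k3.png

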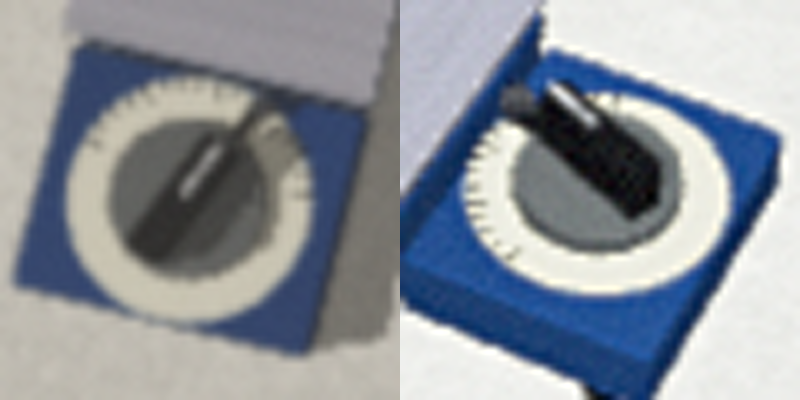

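The top crop shows the bar from (148,247) up to the beak near (250,115), with the tab at about (267,100). The side crop shows the beak at (535,120) next to the tab at (518,105). That looks close to aligned. I'll measure it with a model fit.

```bash
cat > fitknob.py <<'E'
from h import *
import cv2,sys,itertools
def box(k,h,x0,x1,w,z0,z1):
    c,s=np.cos(h),np.sin(h);return np.array([[k[0]+c*x-s*y,k[1]+s*x+c*y,z] for x in(x0,x1) for y in(-w/2,w/2) for z in(z0,z1)])
def soft(n,X,r):
    x0,y0,x1,y1=r;K=8;m=np.zeros(((y1-y0)*K,(x1-x0)*K),np.uint8)
    p=((proj(n,X)-(x0,y0)+.5)*K-.5)
    cv2.fillConvexPoly(m,cv2.convexHull(p.round().astype(np.int32)),255)
    m=cv2.GaussianBlur(m,(0,0),4);return cv2.resize(m,(x1-x0,y1-y0),interpolation=cv2.INTER_AREA)/255.
def run(tag,reg,args,hs,kc,z):
    for n,r in reg.items():
        g=cv2.imread(f"pics/{n}{tag}.png")[r[1]:r[3],r[0]:r[2]].astype(float).reshape(-1,3)
        best=[]
        for h in hs:
            for dx,dy in itertools.product(np.arange(-.004,.0041,.001),repeat=2) if z else [(0,0)]:
                m=soft(n,box(kc+[dx,dy],h,*args),r).ravel();A=np.c_[m,1-m]
                best.append((np.square(g-A@np.linalg.lstsq(A,g,rcond=None)[0]).sum(),h,dx,dy))
        best.sort();print(n,[(int(b[0]),*np.round(b[1:],3)) for b in best[:4]])
E
python3 - <<'E'
from fitknob import *
k=np.array([.535,.151]);H=np.arange(-.9,-.35,.02)
# skirt-bounded windows around the bar
def win(n,r):
    p=proj(n,np.array([[*k,.071]]))[0].round().astype(int);return (p[0]-r,p[1]-r,p[0]+r+1,p[1]+r+1)
for tag,HH in(("3",H),("0",H+1.0)):
    run(tag,{n:win(n,9) for n in P},(-.032,.032,.018,.057,.085),HH,k,True)
E
```

```text
top [(403615, np.float64(-0.88), np.float64(-0.004), np.float64(-0.004)), (405685, np.float64(-0.9), np.float64(-0.004), np.float64(-0.004)), (408619, np.float64(-0.86), np.float64(-0.004), np.float64(-0.004)), (413829, np.float64(-0.84), np.float64(-0.004), np.float64(-0.004))]
side [(1919334, np.float64(-0.36), np.float64(0.004), np.float64(0.003)), (1943802, np.float64(-0.38), np.float64(0.004), np.float64(0.002)), (1947034, np.float64(-0.36), np.float64(0.004), np.float64(0.002)), (1949814, np.float64(-0.38), np.float64(0.003), np.float64(0.003))]
top [(362987, np.float64(0.1), np.float64(0.004), np.float64(-0.004)), (364207, np.float64(0.12), np.float64(0.003), np.float64(-0.004)), (365265, np.float64(0.1), np.float64(0.003), np.float64(-0.004)), (366059, np.float64(0.12), np.float64(0.004), np.float64(-0.004))]
side [(2154072, np.float64(0.4), np.float64(-0.004), np.float64(-0.001)), (2154468, np.float64(0.38), np.float64(0.001), np.float64(0.001)), (2158676, np.float64(0.4), np.float64(-0.004), np.float64(-0.002)), (2160064, np.float64(0.34), np.float64(0.002), np.float64(0.001))]
```

```bash
python3 - <<'E'
from h import *
import cv2
k0=60/400
def T(u,z):return ray("top",(np.array(u)+.5)*.15-.5+(240,210),z)[:2]
def S(u,z):return ray("side",(np.array(u)+.5-(400,0))*.15-.5+(310,245),z)[:2]
hd=lambda a,b:np.arctan2(*(b-a)[::-1]).round(3)
print("white top",T((187,190),.085),T((215,148),.085),hd(T((187,190),.085),T((215,148),.085)))
print("white side",S((595,127),.085),S((553,83),.085),hd(S((595,127),.085),S((553,83),.085)))
print("dial c top",T((189,199),.045)," side",S((598,195),.045))
print("tail top",T((150,245),.085),"tail side",S((645,190),.085))
print("tab top",[T((267,100),z) for z in(.053,.061)],"side",[S((517,105),z) for z in (.053,.061)])
# weighted white-line fit: bright pixels in bar region
for n,c,b in(("top",(201,169),lambda u:(np.array(u)+.5)*.15-.5+(240,210)),("side",(574,105),lambda u:(np.array(u)+.5-(400,0))*.15-.5+(310,245))):
    g=cv2.imread(f"pics/{n}3.png").mean(2);x,y=b(c).round().astype(int);print(n,x,y);print(g[y-8:y+9,x-8:x+9].astype(int))
E
```

```text
white top [0.53827358 0.14777716] [0.55757771 0.13531127] -0.573
white side [0.53858502 0.15009458] [0.56199945 0.12905623] -0.732
dial c top [0.53454528 0.15145519]  side [0.53556139 0.15203781]
tail top [0.5131284  0.16416698] tail side [0.51057439 0.18003067]
tab top [array([0.58138256, 0.11453123]), array([0.58098584, 0.11384075])] side [array([0.58100872, 0.11577856]), array([0.57929815, 0.12329451])]
top 270 235
[[189 186 174 169 166 164 162 162 162 163 166 169 178 167 116  67  73]
 [176 163 136 122 116 111 109 103 101 106 111 117 140 120  73  65  94]
 [140 115 101  99  99  96  95  95  88  83  85  85  86  69  61  89 113]
 [101  96  95  97  93  96  95  87  70  60  74  72  65  58  69 100 118]
 [ 93  95  98  95  95  96  89  70  55  63  86  75  61  63  72  93 112]
 [ 95  97  96  96  94  92  78  58  65 107 118  81  54  56  62  73 103]
 [ 95  95  96  96  95  86  64  55  93 135 108  62  46  50  61  65  93]
 [ 97  97  96  95  86  65  55  73 118 111  73  51  45  55  63  69  78]
 [ 97  96  95  90  71  55  65 104 116  85  54  44  52  61  68  67  69]
 [ 97  97  95  78  60  65 108 120  86  
[... 1050 characters left out ...]
 85  42  55 136 224 180  83  79 162 158 225 211 134 177 158]
 [ 72  81  58  30  18  49 130 207 169  79  74 169 241 219 190 237 241]
 [ 61  65  53  22  10  12  41 104 164 143  87  75 128 190 196 235 241]
 [ 29  32  29  24  20  14  12  36  84 162 188 101  48  95 135 167 169]
 [ 40  20  19  25  10  17  24  26  28  82 145 107  42  34  80 115 123]
 [152  67  36  21  18  20  13  11  16  35  61  44  32  20  37  62 112]
 [223 147  82  35  15  21  23  18  11  27  18  22  24  25  20  28  51]
 [195 134 104  64  27  17  22  21  18  10  19  27  24  29  23  23  22]
 [144 118 123 120  78  39  22  21  20  19  24  24  32  20  30  32  31]
 [121 114 122 121 120  86  40   6  12  18  26  15  24  26  30  33  12]]
```

```bash
python3 - <<'E'
from h import *
import cv2
hd=lambda a,b:np.arctan2(*(b-a)[1::-1]).round(3)
def line(n,tag,h0,k=np.array([.535,.1515])):
    # rectify bar-top plane z=.085 into a metric image about knob axis, 0.5mm/px, x axis along heading h0
    L=.04;N=160;g=np.linspace(-L,L,N);X,Y=np.meshgrid(g,g);c,s=np.cos(h0),np.sin(h0)
    W=np.c_[k[0]+c*X.ravel()-s*Y.ravel(),k[1]+s*X.ravel()+c*Y.ravel(),np.full(N*N,.085)]
    m=proj(n,W).astype(np.float32).reshape(N,N,2);im=cv2.imread(f"pics/{n}{tag}.png").min(2)
    return cv2.remap(im,m[...,0],m[...,1],cv2.INTER_CUBIC),g
for tag,h0 in(("3",-.65),("0",.3)):
  for n in P:
    R,g=line(n,tag,h0);xs=(g>.006)&(g<.026);ys=abs(g)<.0065
    w=np.clip(R[np.ix_(ys,xs)].astype(float)-R[np.ix_(ys,xs)].min(0)-15,0,None)**1.5;c=(w*g[ys][:,None]).sum(0)/w.sum(0)
    p=np.polyfit(g[xs],c,1,w=w.sum(0)**.5);print(tag,n,"white heading",round(h0+np.arctan(p[0]),3),"offset at axis mm",(p[1]*1e3).round(2),"resid mm",((c-np.polyval(p,g[xs]))*1e3).std().round(2))
    # bar side edges: strongest gradient each side
    E=cv2.GaussianBlur(R,(5,5),0).astype(float);G=np.diff(E,axis=0)
    xb=np.where((g>-.026)&(g<.0))[0];yy=g[:-1]+.00025
    for side,sel in(("left",(yy>.004)&(yy<.014)),("right",(yy<-.004)&(yy>-.014))):
        wg=np.clip(G[np.ix_(sel,xb)]*(1 if side=="left" else -1),0,None)**2;e=(wg*yy[sel][:,None]).sum(0)/(wg.sum(0)+1e-9)
        p=np.polyfit(g[xb],e,1);print("   edge",side,round(h0+np.arctan(p[0]),3),(p[1]*1e3).round(1),((e-np.polyval(p,g[xb]))*1e3).std().round(2))
E
```

```text
3 top white heading -0.632 offset at axis mm -0.33 resid mm 0.09
   edge left -0.63 8.4 0.13
   edge right -0.635 -11.8 0.17
3 side white heading -0.641 offset at axis mm -0.48 resid mm 0.19
   edge left -0.646 7.5 4.02
   edge right -0.651 -8.2 0.16
0 top white heading 0.354 offset at axis mm 0.6 resid mm 0.06
   edge left 0.356 9.0 0.2
   edge right 0.348 -11.3 0.31
0 side white heading 0.277 offset at axis mm -0.87 resid mm 0.18
   edge left 0.127 4.4 4.05
   edge right 0.274 -10.0 0.55
```

```bash
python3 - <<'E'
from h import *
import cv2
k=np.array([.535,.1512]);A=np.arange(-1.05,-.3,.05);r=np.arange(.044,.0681,.003)
for n in P:
  for z in(.045,.061):
    a,q=np.meshgrid(A,r,indexing="ij");W=np.c_[(k[0]+q*np.cos(a)).ravel(),(k[1]+q*np.sin(a)).ravel(),np.full(a.size,z)]
    m=proj(n,W).astype(np.float32).reshape(*a.shape,2);im=cv2.imread(f"pics/{n}0.png")
    o=cv2.remap(im,m[...,0],m[...,1],1)
    print(n,z,"B-R | R   radii",(r*1e3).astype(int))
    for i in range(len(A)):print(A[i].round(2),(o[i,:,0].astype(int)-o[i,:,2]).tolist(),o[i,:,2].tolist())
E
```

```text
top 0.045 B-R | R   radii [44 47 50 53 56 59 62 65 68]
-1.05 [-17, -22, -21, -17, 4, 32, 50, 51, 52] [145, 177, 178, 157, 118, 73, 49, 48, 47]
-1.0 [-18, -21, -22, -17, 0, 31, 48, 52, 53] [151, 176, 177, 163, 129, 78, 53, 47, 47]
-0.95 [-18, -20, -20, -18, -3, 27, 48, 50, 50] [153, 171, 171, 162, 132, 83, 51, 47, 47]
-0.9 [-19, -19, -18, -16, -5, 23, 37, 41, 45] [154, 162, 157, 147, 135, 82, 53, 46, 44]
-0.85 [-18, -20, -18, -18, -6, 14, 24, 27, 25] [146, 164, 156, 156, 130, 83, 51, 44, 43]
-0.8 [-17, -21, -19, -17, -10, 9, 19, 20, 15] [139, 167, 157, 145, 121, 74, 49, 43, 50]
-0.75 [-17, -19, -16, -11, -4, 8, 17, 16, 11] [137, 157, 140, 113, 88, 62, 48, 48, 61]
-0.7 [-18, -19, -12, -5, 0, 6, 14, 13, 12] [137, 159, 124, 88, 69, 58, 47, 50, 65]
-0.65 [-19, -19, -11, -1, 2, 7, 10, 9, 8] [151, 154, 120, 78, 68, 60, 53, 57, 94]
-0.6 [-19, -20, -13, -4, 1, 6, 9, 10, 8] [165, 164, 127, 93, 77, 70, 62, 78, 110]
-0.55 [-20, -21, -17, -10, -4, 6, 9, 10, 5] [172, 177, 148, 124, 107, 79, 70, 85, 121]
-0.5 [-20, -20, -20, -16, -8, 7, 11, 6, 4] [179, 180, 173, 157, 132, 86, 68, 99, 126]
-0.45 [-2
[... 3538 characters left out ...]
, 66, 67, 52, 52, 49, 60, 73] [216, 177, 80, 62, 63, 58, 44, 27, 17]
-0.7 [-15, 15, 29, 16, 16, 12, 29, 51, 72] [203, 146, 85, 88, 82, 79, 55, 31, 22]
-0.65 [-16, 4, 12, 8, 8, 10, 24, 51, 79] [221, 125, 70, 77, 88, 85, 64, 35, 22]
-0.6 [-10, 2, 7, 7, 9, 11, 29, 59, 85] [174, 89, 64, 72, 83, 86, 65, 40, 26]
-0.55 [-5, 5, 8, 9, 8, 14, 39, 76, 86] [132, 70, 58, 67, 70, 77, 53, 24, 36]
-0.5 [1, 9, 12, 9, 14, 32, 70, 86, 79] [83, 54, 54, 62, 69, 60, 21, 18, 54]
-0.45 [4, 10, 15, 17, 26, 62, 75, 84, 65] [60, 58, 50, 63, 67, 28, 20, 28, 68]
-0.4 [-2, 1, 16, 34, 54, 70, 77, 83, 52] [96, 92, 69, 66, 39, 19, 20, 34, 79]
-0.35 [-12, -9, 4, 36, 63, 71, 77, 84, 49] [177, 147, 133, 85, 31, 19, 20, 36, 89]
```

The bar heading is -0.637 and both views agree. The tab is at about -0.675, so the knob is about 0.04 rad short. I'll go back and nudge it.

>>> send_rows(
  increments=[
    [4,[1.25,4.6,0],[0,0,0]],
    [4,[1.25,4.6,0],[0,0,0]],
    [4,[1.25,4.6,0],[0,0,0]],
    [4,[1.25,4.6,0],[0,0,0]],
    [4,[1.25,4.6,0],[0,0,0]],
  ],
)

```text
clock: 11.9
position: [0.4986, 0.067, 0.2112]
ee_rot: [-1.027, -2.969, -0.001]
force: [1.2, -0.5, 0.7]
width: 0.433
gripper_force: 0.0
```

>>> send_rows(
  increments=[
    [4,[1.25,4.6,0],[0,0,0]],
    [4,[1.25,4.6,0],[0,0,0]],
    [4,[0,0,0],[0,0,0]],
    [4,[0,0,4],[0,0,0]],
    [4,[0,0,0],[0,0,0]],
  ],
)

```text
clock: 12.4
position: [0.5329, 0.1513, 0.1674]
ee_rot: [-1.024, -2.964, 0.006]
force: [-0.6, -0.8, -0.5]
width: 0.437
gripper_force: 0.0
```

```bash
python3 - <<'E'
from h import *
o,R=st(); print("to knob, tool cm",(R.T@(np.array([.535,.1512,.060])-o["position"])*100).round(2))
E
```

```text
12.4 p [0.5329 0.1513 0.1674] F [-0.6 -0.8 -0.5] M [-0.03 -0.09  0.01] w 0.0401 0.0 head 2.476 q [ 0.25  0.54 -0.9   1.77  0.47  1.08  0.09]
to knob, tool cm [-0.21  0.18 10.74]
```

>>> send_rows(
  increments=[
    [4,[-0.1,0.1,4],[0,0,0]],
    [4,[0,0,4],[0,0,0]],
    [4,[0,0,2],[0,0,0]],
    [4,[0,0,0],[0,0,0]],
    [4,[0,0,0],[0,0,0]],
  ],
)

```text
clock: 12.9
position: [0.5375, 0.1515, 0.0724]
ee_rot: [1.03, 2.968, 0.001]
force: [-0.0, 0.2, 0.5]
width: 0.434
gripper_force: 0.0
```

```bash
python3 - <<'E'
from h import *
o,R=st(); print("to knob, tool cm",(R.T@(np.array([.535,.1512,.060])-o["position"])*100).round(2))
E
```

```text
12.9 p [0.5375 0.1515 0.0724] F [-0.   0.2  0.5] M [ 0.03 -0.16 -0.04] w 0.0399 0.0 head 2.473 q [ 0.19  0.65 -0.82  1.86  0.6   0.9  -0.01]
to knob, tool cm [ 0.18 -0.18  1.24]
```

>>> send_rows(
  increments=[
    [4,[0.15,-0.15,0.6],[0,0,0]],
    [4,[0,0,0.6],[0,0,0]],
    [4,[0,0,0.2],[0,0,0]],
    [4,[0,0,0],[0,0,0]],
    [4,[0,0,0],[0,0,0]],
  ],
)

```text
clock: 13.4
position: [0.5352, 0.1503, 0.0574]
ee_rot: [1.031, 2.967, -0.0]
force: [-1.0, -1.2, 3.8]
width: 0.434
gripper_force: 1.9
```

>>> send_rows(
  increments=[
    [4,[0,0,0.1],[0,0,0]],
    [4,[0,0,0],[0,0,0]],
  ],
)

```text
clock: 13.6
position: [0.5353, 0.1504, 0.0572]
ee_rot: [1.031, 2.966, -0.001]
force: [-4.4, -3.1, 16.3]
width: 0.435
gripper_force: 7.7
```

>>> send_rows(
  increments=[
    [1.2,[0,0,0],[0,0,0]],
    [1.2,[0,0,0],[0,0,0]],
    [1.2,[0,0,0],[0,0,0]],
    [1.2,[0,0,0],[0,0,0]],
    [1.2,[0,0,0],[0,0,0]],
  ],
  force=45,
)

```text
clock: 14.1
position: [0.5359, 0.1507, 0.0572]
ee_rot: [1.03, 2.966, 0.001]
force: [-2.8, -2.1, 13.1]
width: 0.194
gripper_force: 47.2
```

```bash
python3 -c "
from h import *
st()"
```

```text
14.1 p [0.5359 0.1507 0.0572] F [-2.8 -2.1 13.1] M [-0.5   0.35  0.31] w 0.0178 47.2 head 2.473 q [ 0.18  0.67 -0.8   1.87  0.62  0.87 -0.03]
```

>>> send_rows(
  increments=[
    [1.2,[0,0,0.02],[0,0,0.02]],
    [1.2,[0,0,0],[0,0,0.02]],
    [1.2,[0,0,0],[0,0,0]],
    [1.2,[0,0,0],[0,0,0]],
  ],
)

```text
clock: 14.5
position: [0.5358, 0.1507, 0.0572]
ee_rot: [1.089, 2.945, 0.001]
force: [-2.6, -3.0, 14.8]
width: 0.192
gripper_force: 47.6
```

>>> send_rows(
  increments=[
    [4,[0,0,0],[0,0,0]],
    [4,[0,0,0],[0,0,0]],
    [4,[0,0,0],[0,0,0]],
  ],
)

```text
clock: 14.8
position: [0.5373, 0.1525, 0.0574]
ee_rot: [1.089, 2.944, 0.007]
force: [2.6, 3.3, 6.1]
width: 0.4
gripper_force: 3.2
```

>>> send_rows(
  increments=[
    [4,[0,0,-0.5],[0,0,0]],
    [4,[0,0,-3],[0,0,0]],
    [4,[0,0,-4],[0,0,0]],
    [4,[0,0,-4],[0,0,0]],
    [4,[0,0,-4],[0,0,0]],
  ],
)

```text
clock: 15.3
position: [0.5345, 0.1502, 0.2123]
ee_rot: [-1.09, -2.946, 0.001]
force: [0.9, 0.4, 0.3]
width: 0.438
gripper_force: 0.0
```

>>> send_rows(
  increments=[
    [6,[-1.25,-4.6,0],[0,0,0]],
    [6,[-1.25,-4.6,0],[0,0,0]],
    [6,[-1.25,-4.6,0],[0,0,0]],
    [6,[-1.25,-4.6,0],[0,0,0]],
    [6,[-1.25,-4.6,0],[0,0,0]],
  ],
)

```text
clock: 15.8
position: [0.4314, -0.0664, 0.2108]
ee_rot: [-1.09, -2.946, 0.001]
force: [1.5, -0.7, 0.3]
width: 0.655
gripper_force: 0.0
```

>>> send_rows(
  increments=[
    [6,[-1.25,-4.6,0],[0,0,0]],
    [6,[-1.25,-4.6,0],[0,0,0]],
    [6,[0,0,0],[0,0,0]],
    [6,[0,0,0],[0,0,0]],
  ],
)

```text
clock: 16.2
position: [0.3911, -0.152, 0.2108]
ee_rot: [-1.096, -2.944, 0.001]
force: [0.3, -0.5, -0.1]
width: 0.654
gripper_force: 0.0
```

```bash
python3 - <<'E'
from h import *
import cv2
st();k=np.array([.535,.1512])
for n in P:cv2.imwrite(f"pics/{n}4.png",arm.get_image(n)[:,:,::-1])
def line(n,tag,h0):
    N=160;g=np.linspace(-.04,.04,N);X,Y=np.meshgrid(g,g);c,s=np.cos(h0),np.sin(h0)
    W=np.c_[k[0]+c*X.ravel()-s*Y.ravel(),k[1]+s*X.ravel()+c*Y.ravel(),np.full(N*N,.085)]
    m=proj(n,W).astype(np.float32).reshape(N,N,2);R=cv2.remap(cv2.imread(f"pics/{n}{tag}.png").min(2),m[...,0],m[...,1],2)
    xs=(g>.006)&(g<.026);ys=abs(g)<.0065;Q=R[np.ix_(ys,xs)].astype(float)
    w=np.clip(Q-Q.min(0)-15,0,None)**1.5;c=(w*g[ys][:,None]).sum(0)/w.sum(0);p=np.polyfit(g[xs],c,1,w=w.sum(0)**.5)
    return h0+np.arctan(p[0]),p[1]*1e3
for n in P:
    print(n,line(n,"4",-.65))
    a,b=[cv2.imread(f"pics/{n}{t}.png") for t in "04"]
    p=proj(n,[[.5943,.1373,.06]])[0].astype(int);A,B=[cv2.cvtColor(i[p[1]-55:p[1]+55,p[0]-60:p[0]+60],cv2.COLOR_BGR2GRAY).astype(np.float32) for i in(a,b)]
    print("scale shift px",cv2.phaseCorrelate(A,B))
E
```

```text
16.2 p [ 0.3911 -0.152   0.2108] F [ 0.3 -0.5 -0.1] M [ 0.06 -0.17 -0.06] w 0.06 0.0 head 2.429 q [ 1.09  0.25 -0.98  2.01  0.25  1.01  0.85]
top (np.float64(-0.6841502420602456), np.float64(0.16456949322764586))
scale shift px ((0.016185081301138382, -0.03531997834804912), 0.8655029042561849)
side (np.float64(-0.6541781200689433), np.float64(-0.528399417670679))
scale shift px ((-0.08017692407810273, 0.06858391429651789), 0.8280130053228802)
```

The pointer now reads -0.67 against -0.675 for the tab, and the scale has moved less than 0.1 px. Next is the basket: yaw the hand, then lean it back.

>>> send_rows(
  increments=[
    [6,[0,0,0],[0,0,-0.142]],
    [6,[0,0,0],[0,0,-0.142]],
    [6,[0,0,0],[0,0,-0.142]],
    [6,[0,0,0],[0,0,-0.142]],
    [6,[0,0,0],[0,0,-0.142]],
  ],
)

```text
clock: 16.8
position: [0.3928, -0.1489, 0.211]
ee_rot: [-0.017, 3.141, 0.001]
force: [0.5, 0.3, 0.0]
width: 0.656
gripper_force: 0.0
```

>>> send_rows(
  increments=[
    [6,[0,0,0],[0,-0.136,0]],
    [6,[0,0,0],[0,-0.136,0]],
    [6,[0,0,0],[0,-0.136,0]],
    [6,[0,0,0],[0,-0.136,0]],
    [6,[0,0,0],[0,-0.136,0]],
  ],
)

```text
clock: 17.3
position: [0.3886, -0.1312, 0.2077]
ee_rot: [-0.029, 2.713, 0.079]
force: [1.0, 1.4, 0.1]
width: 0.656
gripper_force: 0.0
```

>>> send_rows(
  increments=[
    [6,[0,0,0],[0,0,0]],
    [6,[0,0,0],[0,0,0]],
  ],
)

```text
clock: 17.5
position: [0.3883, -0.131, 0.2075]
ee_rot: [-0.029, 2.718, 0.08]
force: [0.0, 0.2, 0.2]
width: 0.648
gripper_force: 0.0
```

```bash
cat >> h.py <<'E'
def to(p,R,g):print("tool cm",(R.T@(np.array(g)-p)*100).round(2))
E
python3 - <<'E'
from h import *
o,R=st();print(R.round(3));z=R[:,2];g=np.array([.603,-.160,.120])+.014*z
to(o["position"],R,g-.12*z);to(o["position"],R,g)
E
```

```text
17.5 p [ 0.3883 -0.131   0.2075] F [0.  0.2 0.2] M [0.05 0.33 0.03] w 0.0595 0.0 head -3.133 q [ 1.63 -0.02 -1.15  2.31 -0.52  0.55  2.47]
[[-0.912 -0.032  0.409]
 [-0.008  0.998  0.061]
 [-0.41   0.052 -0.911]]
tool cm [-15.97  -4.05   5.96]
tool cm [-15.97  -4.05  17.96]
```

Joint 7 is near its limit in this wrist flip, so I'll undo the tilt and use the half-turned hand.

>>> send_rows(
  increments=[
    [6,[0,0,0],[0,0.14,0]],
    [6,[0,0,0],[0,0.14,0]],
    [6,[0,0,0],[-0.05,0.14,0]],
    [6,[0,0,0],[0,0,0.15]],
    [6,[0,0,0],[0,0,0.15]],
  ],
)

```text
clock: 18.0
position: [0.3884, -0.1201, 0.2058]
ee_rot: [0.381, 2.996, 0.237]
force: [0.6, 0.6, -1.7]
width: 0.652
gripper_force: 0.0
```

>>> send_rows(
  increments=[
    [6,[0,0,0],[0,0,0.15]],
    [6,[0,0,0],[0,0,0.15]],
    [6,[0,0,0],[0,0,0.15]],
    [6,[0,0,0],[0,0,0.15]],
    [6,[0,0,0],[0,0,0.15]],
  ],
)

```text
clock: 18.5
position: [0.3871, -0.1209, 0.2063]
ee_rot: [1.484, 2.698, 0.282]
force: [-0.7, -0.1, -0.6]
width: 0.654
gripper_force: 0.0
```

>>> send_rows(
  increments=[
    [6,[0,0,0],[0,0,0.15]],
    [6,[0,0,0],[0,0,0.15]],
    [6,[0,0,0],[0,0,0.15]],
    [6,[0,0,0],[0,0,0.15]],
    [6,[0,0,0],[0,0,0.15]],
  ],
)

```text
clock: 19.0
position: [0.387, -0.1209, 0.2062]
ee_rot: [-2.39, -1.985, -0.292]
force: [0.2, 0.3, 0.1]
width: 0.656
gripper_force: 0.0
```

>>> send_rows(
  increments=[
    [6,[0,0,0],[0,0,0.15]],
    [6,[0,0,0],[0,0,0.15]],
    [6,[0,0,0],[0,0,0.15]],
    [6,[0,0,0],[0,0,0.15]],
    [6,[0,0,0],[0,0,0.15]],
  ],
)

```text
clock: 19.5
position: [0.3869, -0.1209, 0.2061]
ee_rot: [-2.89, -0.952, -0.254]
force: [-0.8, -0.5, 0.4]
width: 0.652
gripper_force: 0.0
```

```bash
python3 - <<'E'
from h import *
o,R=st();print(R.round(3))
E
```

```text
19.5 p [ 0.3869 -0.1209  0.2061] F [-0.8 -0.5  0.4] M [-0.12  0.15 -0.  ] w 0.0598 0.0 head 0.633 q [ 0.98  0.12 -0.7   2.11 -0.12  0.85 -0.57]
[[ 0.792  0.596  0.13 ]
 [ 0.581 -0.802  0.135]
 [ 0.185 -0.031 -0.982]]
```

```bash
cat >> h.py <<'E'
def want(h,th):
    z=np.array([np.sin(th)*np.cos(h),np.sin(th)*np.sin(h),-np.cos(th)]);y=np.array([np.sin(h),-np.cos(h),0]);return np.c_[np.cross(y,z),y,z]
def plan(p,R,g,G,n):
    w=Ro.from_matrix(R.T@G).as_rotvec()/n;g=np.array(g)
    for i in range(n):
        Ri=R@Ro.from_rotvec(w*i).as_matrix();print([(Ri.T@(g-p)/n*100).round(2).tolist(),w.round(3).tolist()])
E
python3 - <<'E'
from h import *
o,R=st();G=want(0,.68);z=G[:,2];g=np.array([.603,-.160,.120])+.014*z
plan(o["position"],R,g-.13*z,G,10)
E
```

```text
19.5 p [ 0.3869 -0.1209  0.2061] F [-0.8 -0.5  0.4] M [-0.12  0.15 -0.  ] w 0.0598 0.0 head 0.633 q [ 0.98  0.12 -0.7   2.11 -0.12  0.85 -0.57]
[[0.91, 1.17, 0.09], [-0.03, 0.049, 0.057]]
[[0.97, 1.11, 0.17], [-0.03, 0.049, 0.057]]
[[1.02, 1.04, 0.25], [-0.03, 0.049, 0.057]]
[[1.07, 0.98, 0.33], [-0.03, 0.049, 0.057]]
[[1.1, 0.9, 0.42], [-0.03, 0.049, 0.057]]
[[1.13, 0.82, 0.5], [-0.03, 0.049, 0.057]]
[[1.15, 0.74, 0.57], [-0.03, 0.049, 0.057]]
[[1.16, 0.66, 0.65], [-0.03, 0.049, 0.057]]
[[1.16, 0.57, 0.73], [-0.03, 0.049, 0.057]]
[[1.15, 0.48, 0.8], [-0.03, 0.049, 0.057]]
```

>>> send_rows(
  increments=[
    [6,[0.9,1.2,0.1],[-0.03,0.05,0.057]],
    [6,[1,1.1,0.2],[-0.03,0.05,0.057]],
    [6,[1,1,0.25],[-0.03,0.05,0.057]],
    [6,[1.1,1,0.3],[-0.03,0.05,0.057]],
    [6,[1.1,0.9,0.4],[-0.03,0.05,0.057]],
  ],
)

```text
clock: 20.0
position: [0.4594, -0.1394, 0.2088]
ee_rot: [-2.977, -0.499, -0.673]
force: [0.1, 0.7, -0.5]
width: 0.656
gripper_force: 0.0
```

>>> send_rows(
  increments=[
    [6,[1.1,0.8,0.5],[-0.03,0.05,0.057]],
    [6,[1.1,0.7,0.6],[-0.03,0.05,0.057]],
    [6,[1.2,0.7,0.6],[-0.03,0.05,0.057]],
    [6,[1.2,0.6,0.7],[-0.03,0.05,0.057]],
    [6,[1.1,0.5,0.8],[-0.03,0.05,0.057]],
  ],
)

```text
clock: 20.5
position: [0.5242, -0.1528, 0.2125]
ee_rot: [-2.945, -0.068, -1.032]
force: [1.2, 0.4, 0.6]
width: 0.654
gripper_force: 0.0
```

>>> send_rows(
  increments=[
    [6,[0,0,0],[0,0,0]],
    [6,[0,0,0],[0,0,0]],
  ],
)

```text
clock: 20.7
position: [0.5232, -0.1529, 0.2126]
ee_rot: [-2.947, -0.075, -1.029]
force: [-0.3, 0.7, 0.1]
width: 0.651
gripper_force: 0.0
```

```bash
python3 - <<'E'
from h import *
o,R=st();print(R.round(3));G=want(0,.68);z=G[:,2];g=np.array([.603,-.160,.120])+.014*z
plan(o["position"],R,g-.12*z,G,1)
E
```

```text
20.7 p [ 0.5232 -0.1529  0.2126] F [-0.3  0.7  0.1] M [-0.01  0.69  0.02] w 0.0598 0.0 head 0.05 q [ 1.07  0.17 -0.78  2.29 -0.88  0.16 -0.35]
[[ 0.782  0.052  0.622]
 [ 0.039 -0.999  0.034]
 [ 0.623 -0.002 -0.783]]
[[0.37, 0.77, 1.59], [-0.034, 0.008, 0.039]]
```

>>> send_rows(
  increments=[
    [6,[0.2,0.4,0.8],[-0.017,0,0.02]],
    [6,[0.2,0.4,0.8],[-0.017,0,0.02]],
    [6,[0,0,2],[0,0,0]],
    [6,[0,0,0],[0,0,0]],
    [6,[0,0,0],[0,0,0]],
  ],
)

```text
clock: 21.2
position: [0.5471, -0.1602, 0.1916]
ee_rot: [-2.962, -0.0, -1.025]
force: [0.3, 0.4, -0.7]
width: 0.653
gripper_force: 0.0
```

```bash
python3 - <<'E'
from h import *
o,R=st();print(R.round(3));G=want(0,.68);z=G[:,2];g=np.array([.603,-.160,.120])+.014*z
plan(o["position"],R,g,G,1)
E
```

```text
21.2 p [ 0.5471 -0.1602  0.1916] F [ 0.3  0.4 -0.7] M [ 0.04  0.74 -0.01] w 0.0599 0.0 head -0.003 q [ 0.7   0.2  -0.43  2.29 -1.31  0.12  0.01]
[[ 0.786  0.002  0.618]
 [-0.002 -1.     0.007]
 [ 0.618 -0.007 -0.786]]
[[-0.02, 0.05, 10.49], [-0.007, 0.013, -0.002]]
```

>>> send_rows(
  increments=[
    [6,[0,0,1.5],[0,0,0]],
    [6,[0,0,1.5],[0,0,0]],
    [6,[0,0,0],[0,0,0]],
  ],
)

```text
clock: 21.5
position: [0.5663, -0.1656, 0.1782]
ee_rot: [-2.965, 0.002, -1.001]
force: [-0.8, 0.2, -0.0]
width: 0.654
gripper_force: 0.0
```

```bash
python3 - <<'E'
from h import *
o,R=st();print(R.round(3));G=want(0,.68);z=G[:,2];g=np.array([.603,-.160,.120])+.014*z
plan(o["position"],R,g,G,1)
E
```

```text
21.5 p [ 0.5663 -0.1656  0.1782] F [-0.8  0.2 -0. ] M [ 0.04  0.72 -0.06] w 0.06 0.0 head -0.007 q [ 0.62  0.25 -0.34  2.26 -1.31  0.12  0.01]
[[ 0.795  0.003  0.606]
 [-0.005 -1.     0.011]
 [ 0.606 -0.012 -0.795]]
[[-0.57, -0.47, 8.26], [-0.011, 0.029, -0.005]]
```

```bash
python3 - <<'E'
from h import *
o,R=st()
for th in(.6,.63):
  G=want(0,th);z=G[:,2];g=np.array([.590,-.160,.120])+.012*z;print(g)
  plan(o["position"],R,g,G,4)
E
```

```text
21.5 p [ 0.5663 -0.1656  0.1782] F [-0.8  0.2 -0. ] M [ 0.04  0.72 -0.06] w 0.06 0.0 head -0.007 q [ 0.62  0.25 -0.34  2.26 -1.31  0.12  0.01]
[ 0.59677571 -0.16        0.11009597]
[[-0.43, -0.12, 1.82], [-0.003, -0.013, -0.001]]
[[-0.4, -0.12, 1.82], [-0.003, -0.013, -0.001]]
[[-0.38, -0.13, 1.83], [-0.003, -0.013, -0.001]]
[[-0.36, -0.13, 1.83], [-0.003, -0.013, -0.001]]
[ 0.59706974 -0.16        0.11030367]
[[-0.42, -0.12, 1.82], [-0.003, -0.005, -0.001]]
[[-0.41, -0.12, 1.82], [-0.003, -0.005, -0.001]]
[[-0.4, -0.13, 1.82], [-0.003, -0.005, -0.001]]
[[-0.39, -0.13, 1.82], [-0.003, -0.005, -0.001]]
```

>>> send_rows(
  increments=[
    [6,[-0.4,-0.12,1.2],[0,-0.02,0]],
    [6,[-0.4,-0.12,1.2],[0,-0.02,0]],
    [6,[-0.4,-0.12,1.2],[0,-0.02,0]],
    [6,[0,0,0],[0,0,0]],
  ],
)

```text
clock: 21.9
position: [0.577, -0.1608, 0.1414]
ee_rot: [-2.994, -0.002, -0.909]
force: [-0.2, -0.5, 0.6]
width: 0.652
gripper_force: 0.0
```

```bash
python3 - <<'E'
from h import *
o,R=st();print(R.round(3));G=want(0,.6);z=G[:,2];g=np.array([.590,-.160,.120])+.012*z;plan(o["position"],R,g,G,1)
E
```

```text
21.9 p [ 0.577  -0.1608  0.1414] F [-0.2 -0.5  0.6] M [-0.01  0.62 -0.03] w 0.0598 0.0 head -0.003 q [ 0.43  0.31 -0.17  2.24 -1.31  0.12 -0.01]
[[ 0.831  0.005  0.556]
 [-0.002 -1.     0.012]
 [ 0.556 -0.011 -0.831]]
[[-0.1, -0.03, 3.71], [-0.012, 0.01, -0.002]]
```

>>> send_rows(
  increments=[
    [6,[-0.3,0,0.9],[0,-0.02,0]],
    [6,[-0.3,0,0.9],[0,-0.02,0]],
    [6,[0,0,0],[0,0,0]],
    [6,[0,0,0],[0,0,0]],
  ],
)

```text
clock: 22.3
position: [0.5818, -0.1611, 0.124]
ee_rot: [-3.013, -0.005, -0.852]
force: [-0.7, -0.1, 0.4]
width: 0.655
gripper_force: 0.0
```

```bash
python3 - <<'E'
from h import *
o,R=st();print(R.round(3));G=want(0,.55);z=G[:,2];g=np.array([.584,-.160,.120])+.012*z;plan(o["position"],R,g,G,1)
E
```

```text
22.3 p [ 0.5818 -0.1611  0.124 ] F [-0.7 -0.1  0.4] M [0.01 0.65 0.03] w 0.0601 0.0 head 0.0 q [ 0.32  0.34 -0.06  2.22 -1.23  0.14 -0.11]
[[ 0.852  0.006  0.524]
 [ 0.    -1.     0.011]
 [ 0.524 -0.009 -0.852]]
[[-0.02, -0.09, 1.66], [-0.011, -0.001, 0.0]]
```

>>> send_rows(
  increments=[
    [6,[0,0,0.8],[0,0,0]],
    [6,[0,-0.1,0.8],[-0.01,0,0]],
    [6,[0,0,0],[0,0,0]],
    [6,[0,0,0],[0,0,0]],
  ],
)

```text
clock: 22.7
position: [0.591, -0.1608, 0.1128]
ee_rot: [-3.023, -0.0, -0.848]
force: [-0.1, -0.2, -0.2]
width: 0.655
gripper_force: 0.0
```

```bash
python3 - <<'E'
from h import *
import cv2
st();t=arm.get_image("top")[:,:,::-1];s=arm.get_image("side")[:,:,::-1]
cv2.imwrite("pics/b1.png",np.hstack([cv2.resize(t[150:250,325:405],(400,500),interpolation=2),cv2.resize(s[120:240,270:366],(400,500),interpolation=2)]))
E
```

```text
22.7 p [ 0.591  -0.1608  0.1128] F [-0.1 -0.2 -0.2] M [0.04 0.59 0.04] w 0.0601 0.0 head -0.0 q [ 0.31  0.37 -0.06  2.21 -1.32  0.12 -0.03]
```

View pics/b1.png

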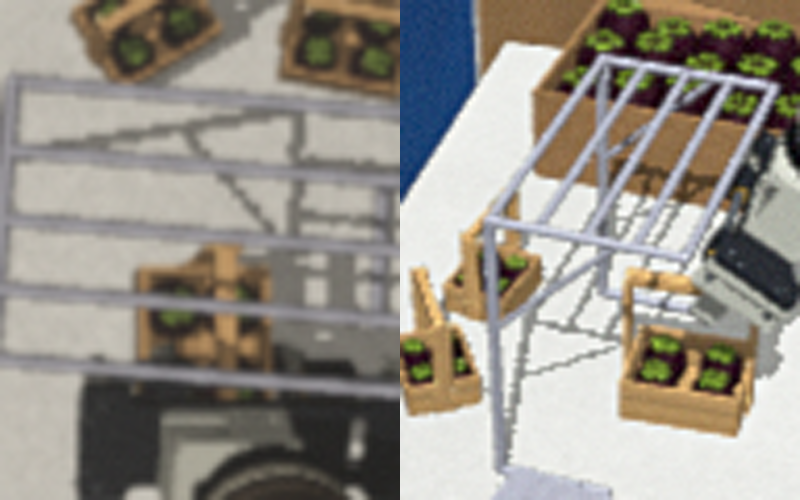

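The hand is in front of the handle and clear of the rack's front bar, and the fingers straddle the handle. Next I go a little deeper and close.

>>> send_rows(
  increments=[
    [6,[0,0,0.4],[0,0,0]],
    [6,[0,0,0],[0,0,0]],
    [4,[0,0,0],[0,0,0]],
    [2.5,[0,0,0],[0,0,0]],
    [0.5,[0,0,0],[0,0,0]],
  ],
  force=35,
)

```text
clock: 23.3
position: [0.5936, -0.1608, 0.11]
ee_rot: [-3.023, -0.004, -0.843]
force: [-1.2, 0.0, -0.7]
width: 0.443
gripper_force: 0.0
```

>>> send_rows(
  increments=[
    [0.5,[0,0,0],[0,0,0]],
    [0.5,[0,0,0],[0,0,0]],
    [0.5,[0,0,0],[0,0,0]],
  ],
)

```text
clock: 23.6
position: [0.5937, -0.1609, 0.11]
ee_rot: [-3.024, -0.004, -0.844]
force: [-0.3, -0.4, 1.2]
width: 0.179
gripper_force: 0.0
```

```bash
python3 - <<'E'
from h import *
o,R=st();print(R.round(3))
print("up 1cm",(R.T@[0,0,1]).round(2),"back 1cm",(R.T@[-1,0,0]).round(2))
E
```

```text
23.6 p [ 0.5937 -0.1609  0.11  ] F [-0.3 -0.4  1.2] M [ 0.03  0.59 -0.03] w 0.0164 0.0 head 0.002 q [ 0.31  0.38 -0.06  2.21 -1.32  0.12 -0.02]
[[ 0.856  0.003  0.518]
 [ 0.002 -1.     0.003]
 [ 0.518 -0.002 -0.856]]
up 1cm [ 0.52 -0.   -0.86] back 1cm [-0.86 -0.   -0.52]
```

>>> send_rows(
  increments=[
    [0.5,[0,0,0],[0,0,0]],
    [0.5,[0,0,0],[0,0,0]],
    [0.5,[0,0,0],[0,0,0]],
  ],
)

```text
clock: 23.9
position: [0.5934, -0.1611, 0.1098]
ee_rot: [-3.024, -0.003, -0.843]
force: [-0.4, -0.8, -0.5]
width: 0.127
gripper_force: 35.0
```

>>> send_rows(
  increments=[
    [0.5,[0.2,0,-0.35],[0,0,0]],
    [0.5,[0.2,0,-0.35],[0,0,0]],
    [0.5,[0,0,0],[0,0,0]],
  ],
)

```text
clock: 24.2
position: [0.5932, -0.1605, 0.1179]
ee_rot: [-3.024, -0.005, -0.843]
force: [-0.7, -0.0, -3.6]
width: 0.128
gripper_force: 35.0
```

```bash
python3 - <<'E'
from h import *
o,R=st();print(R.round(3))
E
```

```text
24.2 p [ 0.5932 -0.1605  0.1179] F [-0.7 -0.  -3.6] M [-0.06  1.15 -0.02] w 0.0118 35.0 head 0.002 q [ 0.24  0.36  0.02  2.21 -1.26  0.15 -0.09]
[[ 0.856  0.004  0.517]
 [ 0.002 -1.     0.004]
 [ 0.517 -0.002 -0.856]]
```

>>> send_rows(
  increments=[
    [0.5,[-1.1,0,-0.9],[0,0,0]],
    [0.5,[-1.1,0,-0.9],[0,0,0]],
    [0.5,[-1.1,0,-0.9],[0,0,0]],
    [0.5,[-1.1,0,-0.9],[0,0,0]],
    [0.5,[-1.1,0,-0.9],[0,0,0]],
  ],
)

```text
clock: 24.7
position: [0.5221, -0.1609, 0.1276]
ee_rot: [-3.024, -0.004, -0.842]
force: [-0.3, -0.4, -3.5]
width: 0.128
gripper_force: 35.0
```

```bash
python3 - <<'E'
from h import *
o,R=st();print(R.round(3))
E
```

```text
24.7 p [ 0.5221 -0.1609  0.1276] F [-0.3 -0.4 -3.5] M [ 0.02  1.13 -0.06] w 0.0118 35.0 head 0.002 q [ 0.45  0.27 -0.17  2.33 -1.31  0.12  0.02]
[[ 0.856  0.003  0.517]
 [ 0.002 -1.     0.003]
 [ 0.517 -0.002 -0.856]]
```

>>> send_rows(
  increments=[
    [0.5,[-1.1,0,-0.9],[0,0,0]],
    [0.5,[-1.1,0,-0.9],[0,0,0]],
    [0.5,[-1.1,0,-0.9],[0,0,0]],
    [0.5,[-1.1,0,-0.9],[0,0,0]],
    [0.5,[0,0,0],[0,0,0]],
  ],
)

```text
clock: 25.2
position: [0.4647, -0.1614, 0.1355]
ee_rot: [-3.024, -0.002, -0.841]
force: [-0.1, -0.3, -3.9]
width: 0.126
gripper_force: 35.0
```

```bash
python3 - <<'E'
from h import *
o,R=st();print(R.round(3));print("up",R.T[:,2].round(3),"left",R.T[:,1].round(3))
E
```

```text
25.2 p [ 0.4647 -0.1614  0.1355] F [-0.1 -0.3 -3.9] M [ 0.03  1.21 -0.  ] w 0.0115 35.0 head 0.001 q [ 0.65  0.19 -0.31  2.41 -1.32  0.13  0.07]
[[ 0.857  0.002  0.516]
 [ 0.001 -1.     0.003]
 [ 0.516 -0.002 -0.857]]
up [ 0.516 -0.002 -0.857] left [ 0.001 -1.     0.003]
```

>>> send_rows(
  increments=[
    [0.5,[1.1,0,-1.75],[0,0,0]],
    [0.5,[1.1,0,-1.75],[0,0,0]],
    [0.5,[1.1,0,-1.75],[0,0,0]],
    [0.5,[1.1,0,-1.75],[0,0,0]],
    [0.5,[1.1,-0.5,-1.75],[0,0,0]],
  ],
)

```text
clock: 25.7
position: [0.4694, -0.1563, 0.2369]
ee_rot: [-3.024, -0.006, -0.844]
force: [0.6, 1.4, -4.5]
width: 0.129
gripper_force: 35.0
```

>>> send_rows(
  increments=[
    [0.5,[0,-1.5,0],[0,0,0]],
    [0.5,[0,-2.4,0],[0,0,0]],
    [0.5,[0,-2.4,0],[0,0,0]],
    [0.5,[0,-2.4,0],[0,0,0]],
    [0.5,[0,-2.4,0],[0,0,0]],
  ],
)

```text
clock: 26.2
position: [0.4687, -0.0436, 0.2362]
ee_rot: [-3.023, -0.006, -0.844]
force: [0.6, 0.4, -4.9]
width: 0.128
gripper_force: 35.0
```

```bash
python3 - <<'E'
from h import *
o,R=st();print(R.round(3))
E
```

```text
26.2 p [ 0.4687 -0.0436  0.2362] F [ 0.6  0.4 -4.9] M [-0.04  1.09 -0.02] w 0.0117 35.0 head 0.004 q [ 0.23 -0.08 -0.24  2.35 -0.05  0.33 -1.54]
[[ 0.855  0.005  0.518]
 [ 0.003 -1.     0.004]
 [ 0.518 -0.002 -0.855]]
```

Tracking is good. Next: left 17 cm, forward 18 cm and yaw to the scale's heading, 12 rows in all.

```bash
python3 - <<'E'
from h import *
o,R=st();G=want(-.226,.545)
c,s=np.cos(-.226),np.sin(-.226);g=np.array([.6547-.0085*c,.1234-.0085*s,.235]);print(g)
plan(o["position"],R,g,G,13)
E
```

```text
26.2 p [ 0.4687 -0.0436  0.2362] F [ 0.6  0.4 -4.9] M [-0.04  1.09 -0.02] w 0.0117 35.0 head 0.004 q [ 0.23 -0.08 -0.24  2.35 -0.05  0.33 -1.54]
[0.64641615 0.12530469 0.235     ]
[[1.17, -1.29, 0.72], [-0.009, 0.0, 0.015]]
[[1.15, -1.32, 0.71], [-0.009, 0.0, 0.015]]
[[1.13, -1.34, 0.7], [-0.009, 0.0, 0.015]]
[[1.11, -1.36, 0.68], [-0.009, 0.0, 0.015]]
[[1.09, -1.39, 0.67], [-0.009, 0.0, 0.015]]
[[1.07, -1.41, 0.66], [-0.009, 0.0, 0.015]]
[[1.04, -1.43, 0.65], [-0.009, 0.0, 0.015]]
[[1.02, -1.45, 0.63], [-0.009, 0.0, 0.015]]
[[1.0, -1.47, 0.62], [-0.009, 0.0, 0.015]]
[[0.98, -1.5, 0.6], [-0.009, 0.0, 0.015]]
[[0.96, -1.52, 0.59], [-0.009, 0.0, 0.015]]
[[0.93, -1.53, 0.58], [-0.009, 0.0, 0.015]]
[[0.91, -1.55, 0.56], [-0.009, 0.0, 0.015]]
```

>>> send_rows(
  increments=[
    [0.5,[0,-2.2,0],[0,0,0]],
    [0.5,[0,-2.2,0],[0,0,0]],
    [0.5,[0,-2.2,0],[0,0,0]],
    [0.5,[0,-2.2,0],[0,0,0]],
    [0.5,[0,-2.2,0],[0,0,0]],
  ],
)

```text
clock: 26.7
position: [0.4682, 0.0661, 0.2364]
ee_rot: [-3.023, -0.005, -0.844]
force: [0.2, -0.3, -4.6]
width: 0.129
gripper_force: 35.0
```

>>> send_rows(
  increments=[
    [0.5,[0,0,0],[-0.01,0,0.02]],
    [0.5,[1,-0.5,0.6],[-0.01,0,0.02]],
    [0.5,[1.2,-0.5,0.8],[-0.01,0,0.02]],
    [0.5,[1.2,-0.5,0.8],[-0.01,0,0.02]],
    [0.5,[1.2,-0.5,0.8],[-0.01,0,0.02]],
  ],
)

```text
clock: 27.2
position: [0.5247, 0.0826, 0.2344]
ee_rot: [3.004, -0.168, 0.838]
force: [-0.1, -0.3, -3.5]
width: 0.13
gripper_force: 35.0
```

```bash
python3 - <<'E'
from h import *
o,R=st();print(R.round(3));G=want(-.226,.545)
c,s=np.cos(-.226),np.sin(-.226);g=np.array([.6547-.0085*c,.1234-.0085*s,.235])
plan(o["position"],R,g,G,8)
E
```

```text
27.2 p [0.5247 0.0826 0.2344] F [-0.1 -0.3 -3.5] M [ 0.11  1.09 -0.01] w 0.0119 35.0 head -0.115 q [ 0.19  0.09 -0.66  2.2   0.72  0.5  -2.72]
[[ 0.85  -0.108  0.515]
 [-0.098 -0.994 -0.046]
 [ 0.517 -0.012 -0.856]]
[[1.25, -0.7, 0.75], [-0.009, 0.0, 0.012]]
[[1.24, -0.72, 0.75], [-0.009, 0.0, 0.012]]
[[1.23, -0.74, 0.74], [-0.009, 0.0, 0.012]]
[[1.22, -0.76, 0.74], [-0.009, 0.0, 0.012]]
[[1.21, -0.78, 0.73], [-0.009, 0.0, 0.012]]
[[1.2, -0.8, 0.72], [-0.009, 0.0, 0.012]]
[[1.19, -0.82, 0.72], [-0.009, 0.0, 0.012]]
[[1.18, -0.84, 0.71], [-0.009, 0.0, 0.012]]
```

>>> send_rows(
  increments=[
    [0.5,[1.2,-0.7,0.75],[0,0,0]],
    [0.5,[1.2,-0.7,0.75],[0,0,0]],
    [0.5,[1.2,-0.7,0.75],[0,0,0]],
    [0.5,[1.2,-0.7,0.75],[0,0,0]],
  ],
)

```text
clock: 27.6
position: [0.5839, 0.1045, 0.2336]
ee_rot: [3.005, -0.166, 0.837]
force: [-1.5, -0.3, -2.4]
width: 0.127
gripper_force: 35.0
```

```bash
python3 - <<'E'
from h import *
o,R=st();print(R.round(3));h=-.115;G=want(h,.545)
c,s=np.cos(h),np.sin(h);g=np.array([.6547-.0085*c,.1234-.0085*s,.235])
plan(o["position"],R,g,G,4)
E
```

```text
27.6 p [0.5839 0.1045 0.2336] F [-1.5 -0.3 -2.4] M [0.17 1.1  0.06] w 0.0117 35.0 head -0.114 q [-0.    0.18 -0.48  2.09  0.76  0.53 -2.73]
[[ 0.851 -0.107  0.515]
 [-0.097 -0.994 -0.046]
 [ 0.517 -0.011 -0.856]]
[[1.3, -0.66, 0.75], [-0.003, 0.0, 0.0]]
[[1.3, -0.66, 0.75], [-0.003, 0.0, 0.0]]
[[1.3, -0.67, 0.75], [-0.003, 0.0, 0.0]]
[[1.3, -0.67, 0.75], [-0.003, 0.0, 0.0]]
```

>>> send_rows(
  increments=[
    [0.5,[1.3,-0.66,0.75],[0,0,0]],
    [0.5,[1.3,-0.66,0.75],[0,0,0]],
    [0.5,[1.3,-0.66,0.75],[0,0,0]],
    [0.5,[1.3,-0.66,0.75],[0,0,0]],
    [0.5,[0,0,0],[0,0,0]],
  ],
)

```text
clock: 28.1
position: [0.6475, 0.1248, 0.2353]
ee_rot: [3.006, -0.166, 0.839]
force: [-0.1, -1.6, -4.7]
width: 0.126
gripper_force: 35.0
```

```bash
python3 - <<'E'
from h import *
import cv2
o,R=st();print(R.round(3));t=arm.get_image("top")[:,:,::-1];s=arm.get_image("side")[:,:,::-1]
cv2.imwrite("pics/p1.png",np.hstack([cv2.resize(t[150:270,230:326],(400,500),interpolation=2),cv2.resize(s[180:305,270:370],(400,500),interpolation=2)]))
E
```

```text
28.1 p [0.6475 0.1248 0.2353] F [-0.1 -1.6 -4.7] M [ 0.08  0.96 -0.  ] w 0.0116 35.0 head -0.115 q [-0.03  0.29 -0.47  1.95  0.78  0.58 -2.72]
[[ 0.85  -0.107  0.516]
 [-0.098 -0.994 -0.045]
 [ 0.517 -0.012 -0.856]]
```

View pics/p1.png

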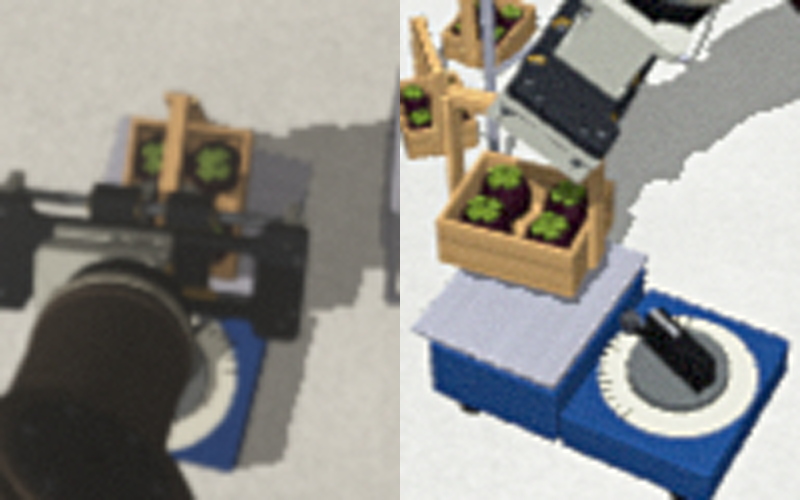

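```bash
python3 - <<'E'
from h import *
T=lambda u:("top",unc(u,(230,150),4.1667));S=lambda u:("side",unc(u,(270,180),4,(400,0)))
o=[(*T((128,120)),(.052,.042,.04)),(*T((252,130)),(.052,-.042,.04)),(*T((239,282)),(-.052,-.042,.04)),(*T((180,95)),(.0565,0,.127)),
(*S((437,212)),(.052,.042,.04)),(*S((576,263)),(-.052,.042,.04)),(*S((485,152)),(.052,-.042,.04)),(*S((440,258)),(.052,.042,0)),(*S((577,298)),(-.052,.042,0)),(*S((452,98)),(.0565,0,.127))]
f=lambda s:np.concatenate([proj(n,place(s[:3],np.array(L)+[0,0,s[3]]))[0]-uv for n,uv,L in o])
r=least_squares(f,(.655,.123,-.115,.125),loss="soft_l1");print(r.x.round(4),r.fun.reshape(-1,2).round(1).tolist())
E
```

```text
[ 0.6546  0.1235 -0.0968  0.1244] [[1.0, -0.3], [-0.0, 0.3], [-0.9, -0.7], [-0.0, -0.0], [0.3, 2.7], [0.2, -1.2], [0.1, -0.4], [0.4, 1.5], [0.0, 0.4], [-0.4, -2.2]]
```

The basket is fitted at (0.6546, 0.1235), which is over the pan centre, with its bottom at 0.124. Lowering.

>>> send_rows(
  increments=[
    [0.5,[-0.52,0.01,0.86],[0,0,0]],
    [0.5,[-0.52,0.01,0.86],[0,0,0]],
    [0.5,[-0.52,0.01,0.86],[0,0,0]],
    [0.5,[-0.52,0.01,0.86],[0,0,0]],
    [0.5,[0,0,0],[0,0,0]],
  ],
)

```text
clock: 28.7
position: [0.6443, 0.1234, 0.1939]
ee_rot: [3.003, -0.165, 0.835]
force: [-0.1, -0.2, -3.9]
width: 0.128
gripper_force: 35.0
```

>>> send_rows(
  increments=[
    [0.5,[-0.15,0,0.26],[0,0,0]],
    [0.5,[-0.15,0,0.26],[0,0,0]],
    [0.5,[0,0,0],[0,0,0]],
  ],
)

```text
clock: 29.0
position: [0.6459, 0.1232, 0.1895]
ee_rot: [3.003, -0.167, 0.839]
force: [1.3, -0.8, -3.9]
width: 0.13
gripper_force: 35.0
```

```bash
python3 - <<'E'
from h import *
o,R=st();print(R.round(3))
E
```

```text
29.0 p [0.6459 0.1232 0.1895] F [ 1.3 -0.8 -3.9] M [0.08 1.09 0.01] w 0.0119 35.0 head -0.114 q [-0.34  0.31 -0.09  2.03  0.75  0.42 -2.74]
[[ 0.85  -0.108  0.516]
 [-0.098 -0.994 -0.047]
 [ 0.518 -0.011 -0.855]]
```

>>> send_rows(
  increments=[
    [0.5,[0.1,-0.16,0.06],[0,0,0]],
    [0.5,[-0.1,0,0.17],[0,0,0]],
    [0.5,[0,0,0],[0,0,0]],
  ],
)

```text
clock: 29.3
position: [0.6474, 0.1247, 0.1876]
ee_rot: [3.003, -0.167, 0.839]
force: [0.4, 0.1, -3.8]
width: 0.129
gripper_force: 35.0
```

>>> send_rows(
  increments=[
    [0.5,[-0.05,0,0.09],[0,0,0]],
    [0.5,[0,0,0],[0,0,0]],
  ],
)

```text
clock: 29.5
position: [0.6474, 0.1247, 0.1866]
ee_rot: [3.003, -0.166, 0.839]
force: [0.7, 0.3, -3.7]
width: 0.127
gripper_force: 35.0
```

>>> send_rows(
  increments=[
    [0.5,[-0.05,0,0.09],[0,0,0]],
    [0.5,[0,0,0],[0,0,0]],
  ],
)

```text
clock: 29.7
position: [0.6474, 0.1248, 0.1855]
ee_rot: [3.003, -0.166, 0.839]
force: [0.8, -0.1, -3.9]
width: 0.129
gripper_force: 35.0
```

>>> send_rows(
  increments=[
    [0.5,[-0.03,0,0.05],[0,0,0]],
    [0.5,[0,0,0],[0,0,0]],
  ],
)

```text
clock: 29.9
position: [0.6476, 0.125, 0.1853]
ee_rot: [3.003, -0.166, 0.84]
force: [-0.9, -0.4, -2.0]
width: 0.124
gripper_force: 35.0
```

Contact has started. Half a millimetre more, then open gently.

>>> send_rows(
  increments=[
    [0.5,[-0.02,0,0.04],[0,0,0]],
    [0.5,[0,0,0],[0,0,0]],
  ],
)

```text
clock: 30.1
position: [0.6477, 0.1253, 0.1851]
ee_rot: [3.004, -0.166, 0.841]
force: [-2.6, 1.9, 1.8]
width: 0.13
gripper_force: 35.0
```

>>> send_rows(
  increments=[
    [1.6,[0,0,0],[0,0,0]],
    [1.8,[0,0,0],[0,0,0]],
    [2.4,[0,0,0],[0,0,0]],
    [3.6,[0,0,0],[0,0,0]],
    [5,[0,0,0],[0,0,0]],
  ],
)

```text
clock: 30.6
position: [0.6476, 0.1247, 0.1847]
ee_rot: [3.003, -0.167, 0.84]
force: [-0.4, -0.9, -0.5]
width: 0.385
gripper_force: 0.0
```

```bash
python3 - <<'E'
from h import *
o,R=st();print(R.round(3))
E
```

```text
30.6 p [0.6476 0.1247 0.1847] F [-0.4 -0.9 -0.5] M [ 0.09  0.62 -0.04] w 0.0353 0.0 head -0.114 q [-0.38  0.31 -0.05  2.04  0.75  0.4  -2.74]
[[ 0.85  -0.108  0.516]
 [-0.098 -0.994 -0.047]
 [ 0.518 -0.011 -0.855]]
```

>>> send_rows(
  increments=[
    [5,[0,0,0],[0,0,0]],
    [5,[0,0,-0.5],[0,0,0]],
    [5,[0,0,-1.5],[0,0,0]],
    [5,[0,0,-2],[0,0,0]],
    [5,[0,0,-2],[0,0,0]],
  ],
)

```text
clock: 31.1
position: [0.6156, 0.1278, 0.2373]
ee_rot: [3.003, -0.166, 0.839]
force: [0.5, 0.0, 0.2]
width: 0.544
gripper_force: 0.0
```

>>> send_rows(
  increments=[
    [5,[0,0,-2.5],[0,0,0]],
    [5,[0,0,-2.5],[0,0,0]],
    [5,[0,0,-3],[0,0,0]],
    [5,[0,0,-3],[0,0,0]],
    [5,[0,0,-2],[0,0,0]],
  ],
)

```text
clock: 31.6
position: [0.5481, 0.1344, 0.3503]
ee_rot: [3.004, -0.165, 0.843]
force: [0.8, 0.5, -0.1]
width: 0.546
gripper_force: 0.0
```

>>> send_rows(
  increments=[
    [5,[-2.5,0,-1],[0,0,0]],
    [5,[-2.5,0,-1],[0,0,0]],
    [5,[0,0,0],[0,0,0]],
    [5,[0,0,0],[0,0,0]],
  ],
)

```text
clock: 32.0
position: [0.4961, 0.1397, 0.3395]
ee_rot: [3.004, -0.165, 0.842]
force: [0.7, 0.1, 0.5]
width: 0.542
gripper_force: 0.0
```

```bash
python3 - <<'E'
from h import *
import cv2
st();t=arm.get_image("top")[:,:,::-1];s=arm.get_image("side")[:,:,::-1]
cv2.imwrite("pics/top9.png",t);cv2.imwrite("pics/side9.png",s)
cv2.imwrite("pics/p2.png",np.hstack([cv2.resize(t[150:270,230:326],(400,500),interpolation=2),cv2.resize(s[180:305,270:370],(400,500),interpolation=2)]))
E
```

```text
32.0 p [0.4961 0.1397 0.3395] F [0.7 0.1 0.5] M [ 0.1   0.55 -0.06] w 0.0497 0.0 head -0.113 q [-0.38 -0.08 -0.23  2.06  0.47  0.78 -2.57]
```

View pics/p2.png

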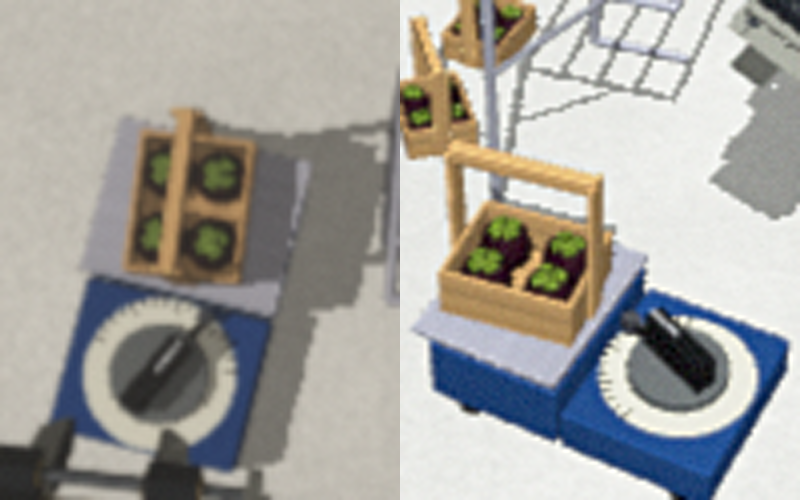

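The basket stands upright in the middle of the pan, the pointer lines up with the tab at top crop (205,320), and the arm is clear of everything. I'm handing the job in.

```bash
python3 -c "
from cell import arm
print(arm.sign_off())"
```

```text
the job is handed in; nothing more can be done
None
```

The job is handed in at about 32 s: the knob pointer is within about 0.01–0.02 rad of the tab by camera measurement, the scale had not visibly moved after the turning, and the basket stands upright in the middle of the pan, turned about 0.1 rad from square to it; the judge's verdict was not shown.

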